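# Back off the lens retaining ring by two full turns

## Task

The ribbed retaining ring on the lens stand is screwed down tight: loosen it by two full turns, anticlockwise seen from above, by rolling its rim round with a fingertip from outside. Do not take the ring between the fingers and keep off the lens in its middle; stop after two turns, with the ring's bar back at the mark on the lens barrel, so that the ring stays on its thread. Leave the vials and the timer standing where they are, and finish clear of everything.

Things in the scene. Friction and masses are not known exactly. Their poses are not given: they have to be found in the camera images.
- lock_ring (a joint): Turn of the ring about its vertical axis, rad: 0 = tight against a stop; grows anticlockwise seen from above as it loosens and counts on past full turns (one is 6.283, two 12.566); end stop at 20.4. Even friction of about 0.08 N m (2 N at the rim), slight damping; it stays where it is left and does not noticeably rise.
- ring_center (a point): Fixed point on the ring's vertical axis, half-way up it, 68 mm above the worktop; x points to the white mark on the barrel, z up. The aluminium ring spans 56 to 80 mm above the worktop, 97 mm diameter over its 16 upright half-round ribs (radius 4.5 mm, every 22.5 degrees) and 88 mm between them; grooves about 8 mm wide.
- ring_bar (a point): Centre of the dark raised bar (15 x 4 mm, along the radius) on the ring's top face, 34.5 mm from the axis; it turns with the ring. It stands at the white mark on the barrel when the ring is tight and again after each full turn.
- lens_stand: Dark steel stand fixed to the worktop: foot plate 120 x 92 x 10 mm with a round column (74 mm diameter at most, so narrower than the ring) that carries the ring. Origin on the worktop under the ring's axis; x along the plate's long side.
- lens_barrel: Dark lens barrel, 50 mm diameter, fixed on the ring's axis; it stands 5 mm above the ring's top face (top at 85 mm above the worktop; glass to 86 mm) and has a small white mark on its upper edge. Not to be touched. Origin on the axis 54.5 mm above the worktop.
- vial_1_mid (a point): Centre of a loose upright screw-cap vial, 27 mm diameter, 52 mm high, near the stand; to be left alone.
- vial_4_mid (a point): Centre of a loose upright, larger screw-cap vial, 34 mm diameter, 60 mm high, near the stand; to be left alone.
- timer_mid (a point): Centre of a loose wedge-shaped bench timer, 48 x 62 x 55 mm, near the stand; to be left alone.
Things that resemble listed ones, but are neither listed nor needed, are in the scene too. There is more than one size of the lens_stand; the one meant has the size given above.

How it is judged:
By the outcome, as a careful person would: the job done as asked, in the order asked, and still so for the second after the job is handed in, with the robot touching nothing.
It also fails if it takes over 67 s, if anything falls off the work surface, if the arm or the gripper's body presses on something with over 40 N, if the wrist force passes 120 N, or if a joint passes its speed limit or range.

## Robot

A 6-joint arm with a two-finger parallel gripper is mounted at the origin on a cart in front of the work surface, level with it; the furniture and walls round the work are solid. World frame = base frame: x ahead of the robot, y to its left, z up, the work surface at z = 0. Lengths are in m, angles in rad, forces in N, time in s.
With the tool pointing down it reaches from about 0.225 to 0.875 m from the base axis. Payload 3.4 kg.
Tool frame: the origin (TCP) lies at the very end of the fingers, on their centre line; the grasp point (between the pads) lies 19 mm behind it; z points along the fingers, y is the line along which they close (so a half turn about z gives the same grasp; the last joint's range is limited). The gripper opens to 85 mm and grips with 20 to 120 N. Pads are 22 mm wide; open, the fingers measure 114 mm over their backs; the gripper's body (76 mm by 85 mm) begins 54 mm behind the grasp point. The pads swing forward as they close: fully open they stand 13 mm farther back than shut.
Start: joints at [1.019, 0.276, 1.505, -0, 1.361, -0.121], TCP at [0.24, 0.522, 0.231] pointing down, gripper open.
Joint ranges: [-2.89, 2.89], [-0.75, 2.08], [0.22, 2.7], [-1.18, 4.32], [0.11, 2.71], [-2.7, 2.7]. Speed limits (rad/s): [2.57, 2.57, 3.14, 3.14, 3.14, 3.14].

## Interface

Orientations are given as a unit quaternion [w, x, y, z].
In Python, from rig import get_state, optics, sign_off gives the robot as it stands.
- The arm moves only by the tool send_rows, never from a script. Its argument "increments" is a list of rows, each an object with "gripper": the gripper's target within -1 to 1 (shut at 1, half-way at 0, fully open at -1); "linear": the shift along the world's x, y, z in m, a list of three; "delta_rot": the turn, a rotation vector about the world's x, y, z in rad, a list of three. In form: [{"gripper": gripper, "linear": [dx, dy, dz], "delta_rot": [rx, ry, rz]}, ...]. A call has 1 to 8 rows; each row is the pose to reach, as a shift and turn from the pose commanded when the call began; what a row does not reach only later rows make up. A row lasts 1/10 s, in which the tool goes at most 50 mm and 8.59 degrees, less where a joint would pass 70% of its speed; a pose out of reach is approached as far as the arm can. A call with a gripper value outside its range is refused whole. The fingers move at their own pace and stop on an object; "newtons" is the grip in N (left out, the last holds). Time passes only in rows, so rows that repeat a pose let the fingers close. It gives the time, the measured TCP pose, the force, the opening and the grip force at its end, in the units of the state.
- get_state(): the state, without advancing time (a new reading comes with each control period).
- optics.get_image(name): name is "scene" or "top" or "wrist"; returns a dict with "pixels" (400x640x3 uint8, blue, green, red), "K" (3x3 intrinsics, pixels), "k1" (the pictures are not rectified: a ray, as slopes to the right and down, at radius r is drawn at 1 + k1 r^2 times it, then the intrinsics apply), "rvec" (rotation vector, rad) and "tvec" (3), from world to camera coordinates, as OpenCV has them; the wrist camera has in their place "T_tool_cam" (4x4, takes a point from camera to tool coordinates, whose origin is the TCP and whose axes are the flange's). Camera axes: x right, y down, z forward; pixel columns grow to the right and rows downward; lengths in m; the calibration is good to about 2 mm. A picture is of the moment at which its call begins: read the wrist's pose just before it. There is no depth.
- sign_off(): hands the job in; it is judged then, once.
The state is a dict: "clock": time; "qpos": joint angles; "qd": joint speeds; "effort": joint torques, N m; "position": TCP position; "ee_rot": TCP orientation; "contact_force": force on the tool from outside, world axes, zero at the start; "moment": the same for the moment, N m; "width": finger opening in m; "gripper_force": force on a finger pad.
Only numpy, scipy, OpenCV 4.12 (cv2) and the standard library are available. Lean on these libraries where they do the work, as an engineer would, in place of code of your own. Each camera call takes 0.05 s, during which the arm holds its last target. There are 200 camera calls.

## Working session

There is one attempt and no reset: what is moved stays moved. The work goes in short steps, Python scripts to look and compute and a tool call to move; the robot and the scene stay as the last step left them, time stands still between calls to the robot, and variables do not carry over. Pictures are saved under pics/ and viewed, at most 10 in all, crops included, and the job is handed in when it is done.

Besides the shell and the picture viewer there is one more tool, called after "Call:" as name(argument=value, ...) on one line, values as JSON. send_rows: Moves the arm, as the interface text tells. Its arguments: {"type":"object","properties":{"increments":{"type":"array"},"newtons":{"type":"number"}},"required":["increments"]}

```bash
mkdir -p pics; ls; cat > h.py <<'E'
import numpy as np, cv2
from rig import get_state, optics
def cap(n):
    s=get_state(); im=optics.get_image(n); cv2.imwrite(f'pics/{n}_{s["clock"]:.2f}.png',im['pixels']); 
    np.save(f'pics/{n}.npy',dict(im=im,s=s),allow_pickle=True); return im,s
E
python3 - <<'E'
from h import *
s=get_state(); print(s)
for n in('scene','top'):
    im,s=cap(n); print(n,im['K'],im['k1'],im['rvec'],im['tvec'])
E
ls pics
```

```text
pics
{'clock': 0.0, 'qpos': array([ 1.01898606e+00,  2.76580704e-01,  1.50616941e+00, -2.87479950e-05,
        1.36071917e+00, -1.20983680e-01]), 'qd': array([-0.00068464,  0.00018205, -0.00045651,  0.00051267, -0.00093607,
       -0.00043106]), 'effort': array([-2.88555611e-04, -4.16777301e+01, -2.45802909e+01, -5.21997044e-04,
        1.10232050e-02,  2.10115125e-07]), 'position': array([0.23984443, 0.52197682, 0.23043343]), 'ee_rot': array([-2.96459294e-04,  2.13748154e-01,  9.76888349e-01, -8.90361959e-04]), 'contact_force': array([-0.4747091 , -0.51410044,  0.17388708]), 'moment': array([ 0.01711809, -0.0075464 , -0.00126629]), 'gripper_force': 0.0, 'width': 0.085431611413751}
scene [[384.90592283   0.         324.44434824]
 [  0.         384.90592283 196.53638164]
 [  0.           0.           1.        ]] 0.00292624396926658 [ 2.06123887 -0.68518736  0.34373604] [-0.49014663  0.24620397  0.61801249]
top [[397.35540156   0.         321.05909857]
 [  0.         397.35540156 195.45570814]
 [  0.           0.           1.        ]] -0.02630986370397409 [ 2.17542149 -2.13094359  0.16184365] [-0.02893987  0.57090219  0.95546412]
scene.npy
scene_0.00.png
top.npy
top_0.05.png
```

View pics/scene_0.00.png

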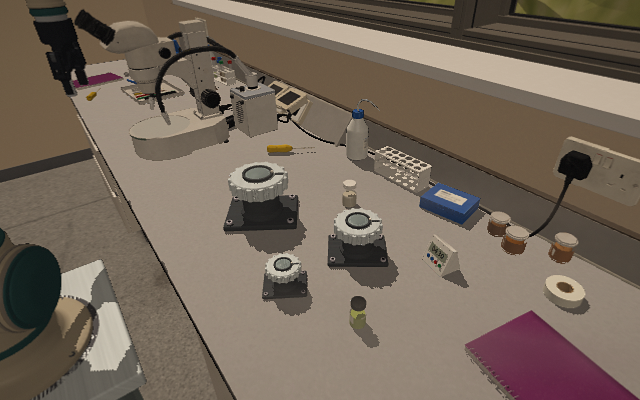

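View pics/top_0.05.png

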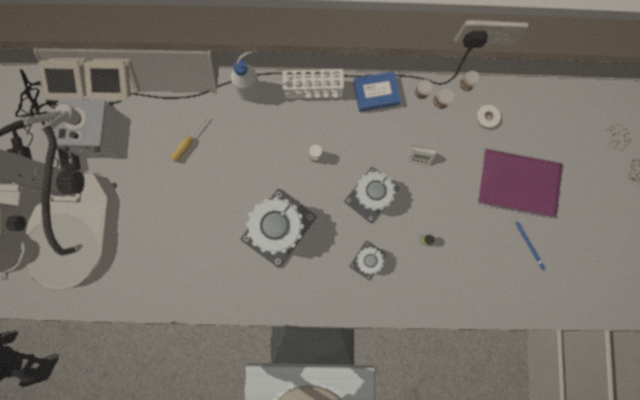

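The scene view shows three stands: large (258,185), mid (358,228) and small (284,268), with a vial at (349,193), a vial at (358,312) and the timer at (440,255). In the top view they are at (275,225), (375,190), (370,260), vials (316,153), (428,239) and timer (423,156). I'll compute their sizes next.

```bash
cat >> h.py <<'E'
def ray(im,uv,s=None):
    K=im['K']; 
    d=np.array([im['k1'],0,0,0,0.])[[0,1,2,3,4]]
    p=cv2.undistortPoints(np.float64([[uv]]),K,d)[0,0]; r=np.array([*p,1])
    if 'rvec' in im:
        R=cv2.Rodrigues(im['rvec'])[0]; t=np.ravel(im['tvec']); return -R.T@t, R.T@r
    q=s['ee_rot']; from scipy.spatial.transform import Rotation as Ro
    Rt=Ro.from_quat([q[1],q[2],q[3],q[0]]).as_matrix(); T=im['T_tool_cam']
    return s['position']+Rt@T[:3,3], Rt@T[:3,:3]@r
def onz(im,uv,z,s=None):
    o,d=ray(im,uv,s); return o+d*(z-o[2])/d[2]
def tri(*rays):
    A=0;b=0
    for o,d in rays:
        d=d/np.linalg.norm(d);M=np.eye(3)-np.outer(d,d);A=A+M;b=b+M@o
    return np.linalg.solve(A,b)
def load(n):
    x=np.load(f'pics/{n}.npy',allow_pickle=True).item(); return x['im'],x['s']
def proj(im,P,s=None):
    d=np.array([im['k1'],0,0,0,0.]); return cv2.projectPoints(np.float64(P).reshape(-1,3),im['rvec'],im['tvec'],im['K'],d)[0].reshape(-1,2)
E
python3 - <<'E'
from h import *
t,_=load('top'); s,_=load('scene')
print('cams',ray(t,(320,200)),ray(s,(320,200)))
for n,a,b in [('large',(275,225),(258,173)),('mid',(376,190),(358,220)),('small',(370,261),(283,264)),('v a',(316,149),(349,184)),('v b',(429,239),(358,302)),('timer',(423,153),(437,242))]:
    print(n,tri(ray(t,a),ray(s,b)).round(3), onz(t,a,.08).round(3))
# widths
print('ring widths', [np.linalg.norm(onz(t,a,.08)-onz(t,b,.08)) for a,b in [((245,225),(305,225)),((355,190),(397,190)),((355,261),(386,261))]])
for n,c,(u,v) in(('top',t,(320,190)),('scene',s,(350,250))):
    p=c['pixels'];
    cr=p[v-75:v+75,u-100:u+100]; cv2.imwrite(f'pics/crop_{n}.png',cv2.resize(cr,(800,600),interpolation=cv2.INTER_CUBIC))
E
```

```text
cams (array([ 0.43217624, -0.00875298,  1.0260729 ]), array([ 0.12843175, -0.00600368, -0.9917697 ])) (array([ 0.17908186, -0.60329298,  0.53550613]), array([ 0.47231546,  0.68383295, -0.55633164]))
large [0.491 0.088 0.113] [0.492 0.091 0.08 ]
mid [ 0.582 -0.149  0.082] [ 0.582 -0.149  0.08 ]
small [ 0.413 -0.139  0.054] [ 0.412 -0.135  0.08 ]
v a [ 0.684 -0.001  0.055] [ 0.68  -0.002  0.08 ]
v b [ 0.468 -0.285  0.049] [ 0.467 -0.276  0.08 ]
timer [ 0.68  -0.269  0.057] [ 0.676 -0.265  0.08 ]
ring widths [np.float64(0.14260802582932086), np.float64(0.10168014343056062), np.float64(0.0731988992234938)]
```

View pics/crop_top.png

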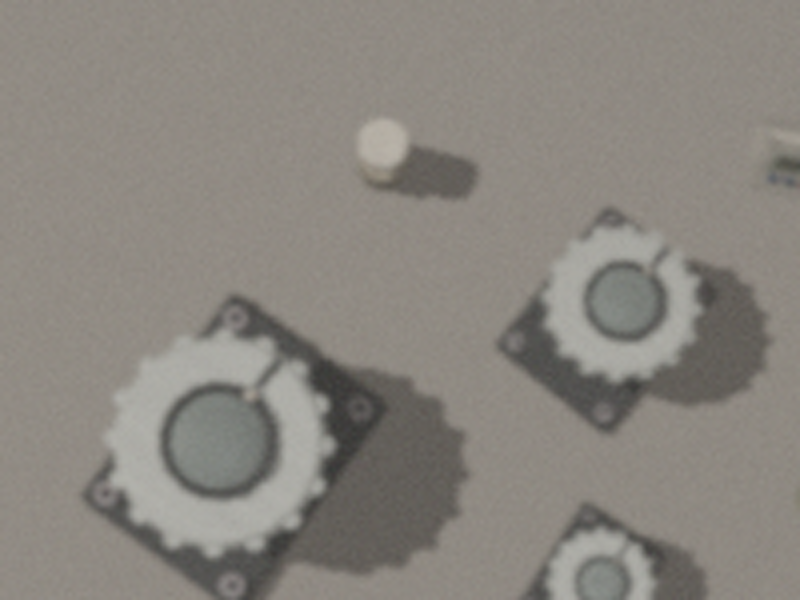

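```bash
python3 - <<'E'
from h import *
w,s=cap('wrist'); print(w['T_tool_cam'].round(4), w['K'][0,0])
t,_=load('top')
c=onz(t,(375.6,189.9),.082); b=onz(t,(220+657.5/4-.5,115+260.5/4-.5),.082); print(c,b, np.degrees(np.arctan2(*(b-c)[1::-1])),np.linalg.norm(b-c))
E
```

```text
[[ 5.000e-04 -9.565e-01 -2.917e-01  7.370e-02]
 [ 1.000e+00  2.000e-04  8.000e-04  1.000e-04]
 [-7.000e-04 -2.917e-01  9.565e-01 -1.419e-01]
 [ 0.000e+00  0.000e+00  0.000e+00  1.000e+00]] 293.1495269282736
[ 0.58181222 -0.14790038  0.082     ] [ 0.60740712 -0.16795701  0.082     ] -38.08289434901431 0.03251719143145603
```

Call:
send_rows(increments=[{"gripper": 1, "linear": [0.02, -0.04, 0.02], "delta_rot": [0, 0, 0]}, {"gripper": 1, "linear": [0.04, -0.08, 0.04], "delta_rot": [0, 0, 0]}, {"gripper": 1, "linear": [0.06, -0.12, 0.05], "delta_rot": [0, 0, 0]}, {"gripper": 1, "linear": [0.08, -0.16, 0.05], "delta_rot": [0, 0, 0]}, {"gripper": 1, "linear": [0.1, -0.2, 0.05], "delta_rot": [0, 0, 0]}, {"gripper": 1, "linear": [0.12, -0.24, 0.05], "delta_rot": [0, 0, 0]}, {"gripper": 1, "linear": [0.14, -0.28, 0.05], "delta_rot": [0, 0, 0]}, {"gripper": 1, "linear": [0.16, -0.32, 0.05], "delta_rot": [0, 0, 0]}])

```text
clock: 0.95
position: [0.4004, 0.2008, 0.2813]
ee_rot: [0.0, 0.214, 0.977, 0.0]
contact_force: [0.9, 0.7, 0.3]
width: -0.0001
gripper_force: 0.0
```

Call:
send_rows(increments=[{"gripper": 1, "linear": [0.023, -0.045, 0], "delta_rot": [0, 0, 0]}, {"gripper": 1, "linear": [0.045, -0.088, 0], "delta_rot": [0, 0, 0]}, {"gripper": 1, "linear": [0.068, -0.131, 0], "delta_rot": [0, 0, 0]}, {"gripper": 1, "linear": [0.09, -0.175, 0], "delta_rot": [0, 0, 0]}, {"gripper": 1, "linear": [0.112, -0.219, 0], "delta_rot": [0, 0, 0]}, {"gripper": 1, "linear": [0.134, -0.263, -0.02], "delta_rot": [0, 0, 0]}, {"gripper": 1, "linear": [0.157, -0.307, -0.04], "delta_rot": [0, 0, 0]}, {"gripper": 1, "linear": [0.18, -0.35, -0.06], "delta_rot": [0, 0, 0]}])

```text
clock: 1.75
position: [0.5765, -0.1418, 0.2241]
ee_rot: [0.0, 0.214, 0.977, 0.0]
contact_force: [0.3, 0.5, -0.5]
width: -0.0001
gripper_force: 0.0
```

Call:
send_rows(increments=[{"gripper": 1, "linear": [0, 0, 0], "delta_rot": [0, 0, 0]}, {"gripper": 1, "linear": [0, 0, 0], "delta_rot": [0, 0, 0]}, {"gripper": 1, "linear": [0, 0, 0], "delta_rot": [0, 0, 0]}])

```text
clock: 2.05
position: [0.5757, -0.139, 0.2252]
ee_rot: [-0.0, 0.214, 0.977, 0.0]
contact_force: [0.5, -0.5, 0.1]
width: -0.0001
gripper_force: 0.0
```

```bash
python3 - <<'E'
from h import *
w,s=cap('wrist'); print(s['position'],s['ee_rot'],s['qpos'].round(3),s['contact_force'])
cv2.imwrite('pics/w1.png',cv2.resize(w['pixels'],(800,500),interpolation=cv2.INTER_CUBIC)); np.save('pics/w1.npy',dict(im=w,s=s),allow_pickle=True)
E
```

```text
[ 0.57566086 -0.13897447  0.22515198] [-2.00226134e-04  2.13521986e-01  9.76938166e-01  3.76452277e-04] [-3.550e-01  3.050e-01  1.478e+00  1.000e-03  1.359e+00 -1.495e+00] [ 0.49780761 -0.50611712  0.11862595]
```

View pics/w1.png

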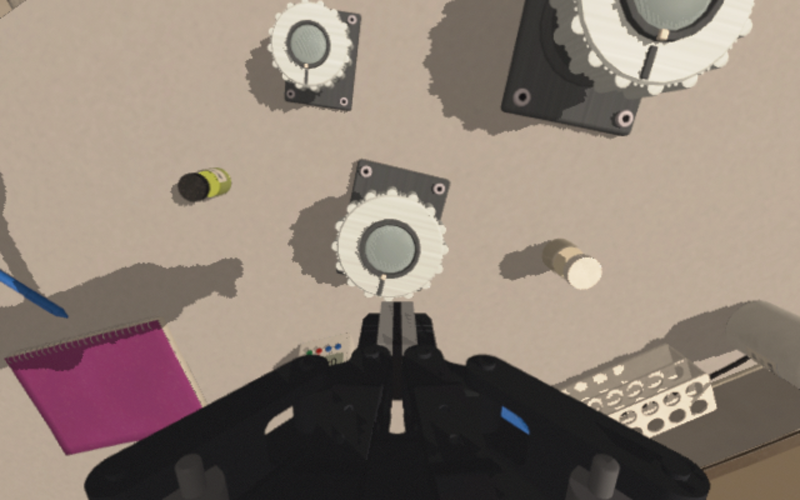

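The wrist view shows the target ring centred at about (390,245) in the 800×500 enlargement. The bar is at (381,284) and the closed fingertips are at (397,305). I'll enlarge the tips and ring to get the tip shape and the centre.

```bash
python3 - <<'E'
from h import *
w,s=load('w1'); p=w['pixels']
cv2.imwrite('pics/w1c.png',cv2.resize(p[148:298,232:402],(680,600),interpolation=cv2.INTER_CUBIC))
E
```

```text
(no output)
```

View pics/w1c.png

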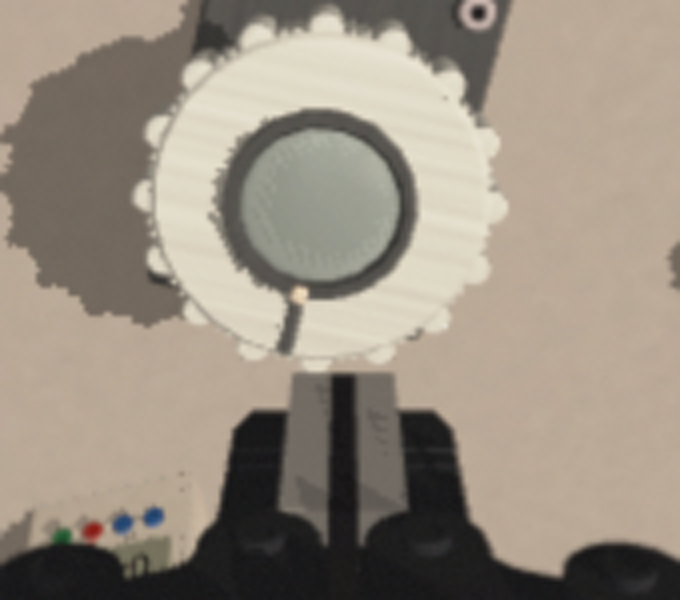

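The crop shows rib outer extents at left 133, right 508, top 5 and bottom 370. The lens glass spans x 241–401 and y 126–284. The white mark is at (300,294) and the bar runs (297,305)–(287,352). The tip is at (290–393, 373).

```bash
cat >> h.py <<'E'
from scipy.spatial.transform import Rotation as Ro
def wproj(im,s,P):
    q=s['ee_rot'];Rt=Ro.from_quat([q[1],q[2],q[3],q[0]]).as_matrix();T=im['T_tool_cam']
    Rc=Rt@T[:3,:3];o=s['position']+Rt@T[:3,3]
    R=Rc.T;t=-R@o
    return cv2.projectPoints(np.float64(P).reshape(-1,3),cv2.Rodrigues(R)[0],t,im['K'],np.array([im['k1'],0,0,0,0.]))[0].reshape(-1,2)
E
cat > fit.py <<'E'
from h import *
from scipy.optimize import least_squares
w,s=load('w1')
full=lambda c:(np.array(c)+.5)/4-.5+[232,148]
a=np.linspace(0,2*np.pi,721); C=np.c_[np.cos(a),np.sin(a),0*a]
def ext(c,r): 
    u=wproj(w,s,C*r+c); return np.array([u[:,0].min(),u[:,0].max(),u[:,1].min(),u[:,1].max()])
def E(l,r,t,b): x=full((l,t));y=full((r,b)); return np.array([x[0],y[0],x[1],y[1]])
for nm,r,e in(('ring',.0485,E(133,508,5,370)),):
    f=least_squares(lambda c:ext(c,r)-e,[.58,-.148,.08]); print(nm,f.x,f.fun)
    f=least_squares(lambda c:ext([*c,.08],r)-e,[.58,-.148]); print(nm,f.x,f.fun)
c=f.x
g=onz(w,full((321,205)),.086,s); print('glass',g)
m=onz(w,full((300,294)),.085,s);b1=onz(w,full((297,305)),.082,s);b2=onz(w,full((287,352)),.082,s)
for p in(m,b1,b2,(b1+b2)/2): print(p, np.degrees(np.arctan2(p[1]-c[1],p[0]-c[0])),np.hypot(*(p[:2]-c)))
q=s['ee_rot'];Rt=Ro.from_quat([q[1],q[2],q[3],q[0]])
for P in [(.011,.007,0),(.011,-.007,0),(.011,.015,-.0106),(.011,-.015,-.0106)]:
    print(P,(wproj(w,s,s['position']+Rt.apply(P))-[232,148]+.5)*4-.5)
# rib phases
for r in [(140,195),(152,131),(257,28),(328,16),(396,35),(452,80),(490,142),(500,207)]:
    p=onz(w,full(r),.08,s); print(np.degrees(np.arctan2(p[1]-c[1],p[0]-c[0]))%22.5,np.hypot(*(p[:2]-c)))
t,_=load('top'); sc,_=load('scene')
print('tri lens top',tri(ray(t,(375.6,189.9)),ray(sc,(358,220.5)),ray(w,full((321,205)),s)))
E
python3 fit.py
```

```text
ring [ 0.58193958 -0.14768502  0.07690875] [-0.24844302  0.24845535  0.24660922 -0.27049648]
ring [ 0.58126978 -0.14731637] [-0.75027857  0.7502899  -0.16328293  0.27759006]
glass [ 0.58184752 -0.14734238  0.086     ]
[ 0.6014505  -0.16242232  0.085     ] -36.81609669590607 0.025208161689744612
[ 0.60487381 -0.16501059  0.082     ] -36.856221854749485 0.02949975564287714
[ 0.6157669  -0.17307454  0.082     ] -36.74781523481742 0.043052702025052195
[ 0.61032036 -0.16904257  0.082     ] -36.791893253527675 0.03627621316742731
(0.011, 0.007, 0) [[394.49342011 357.1139021 ]]
(0.011, -0.007, 0) [[287.95091732 357.09947343]]
(0.011, 0.015, -0.0106) [[463.29218771 392.14439099]]
(0.011, -0.015, -0.0106) [[219.05997598 392.11660752]]
19.899802130453722 0.04599470568828792
20.842424339520306 0.045467760238948544
17.534491420737766 0.04542327814795835
17.777964213763823 0.04572658596156281
18.391198565458893 0.04510463975443873
17.840135889035665 0.04431926836414318
16.261176856850042 0.04496383836646923
16.81033614569177 0.04593263812220525
tri lens top [ 0.58265037 -0.14814151  0.08022008]
```

Call:
send_rows(increments=[{"gripper": 1, "linear": [0.004, 0.01, 0], "delta_rot": [0, 0, -0.136]}, {"gripper": 1, "linear": [0.008, 0.02, 0], "delta_rot": [0, 0, -0.272]}, {"gripper": 1, "linear": [0.012, 0.03, 0], "delta_rot": [0, 0, -0.408]}, {"gripper": 1, "linear": [0.016, 0.04, 0], "delta_rot": [0, 0, -0.544]}, {"gripper": 1, "linear": [0.02, 0.05, -0.02], "delta_rot": [0, 0, -0.68]}, {"gripper": 1, "linear": [0.024, 0.06, -0.04], "delta_rot": [0, 0, -0.816]}, {"gripper": 1, "linear": [0.028, 0.068, -0.06], "delta_rot": [0, 0, -0.952]}, {"gripper": 1, "linear": [0.029, 0.071, -0.08], "delta_rot": [0, 0, -1.089]}])

```text
clock: 2.9
position: [0.6053, -0.0664, 0.1457]
ee_rot: [0.001, 0.69, 0.724, 0.001]
contact_force: [-0.7, -0.4, -0.4]
width: -0.0
gripper_force: 0.0
```

Call:
send_rows(increments=[{"gripper": 1, "linear": [0, 0, 0], "delta_rot": [0, 0, -0.136]}, {"gripper": 1, "linear": [0, 0, 0], "delta_rot": [0, 0, -0.272]}, {"gripper": 1, "linear": [0, 0, 0], "delta_rot": [0, 0, -0.408]}, {"gripper": 1, "linear": [0, 0, 0], "delta_rot": [0, 0, -0.544]}, {"gripper": 1, "linear": [0, 0, 0], "delta_rot": [0, 0, -0.68]}, {"gripper": 1, "linear": [0, 0, 0], "delta_rot": [0, 0, -0.816]}, {"gripper": 1, "linear": [0, 0, 0], "delta_rot": [0, 0, -0.952]}, {"gripper": 1, "linear": [0, 0, 0], "delta_rot": [0, 0, -1.089]}])

```text
clock: 3.7
position: [0.6049, -0.0673, 0.1464]
ee_rot: [0.0, 0.965, 0.262, 0.001]
contact_force: [-0.2, 0.7, -0.3]
width: 0.0
gripper_force: 0.0
```

```bash
cat >> h.py <<'E'
C0=np.array([.5817,-.1475])
def where():
    s=get_state(); q=s['ee_rot'];R=Ro.from_quat([q[1],q[2],q[3],q[0]]).as_matrix()
    print('t',s['clock'],'p',s['position'].round(4),'yaw',np.degrees(np.arctan2(R[1,0],R[0,0])).round(2),'zdir',R[:,2].round(3),'q1,6',s['qpos'][[0,5]].round(2),'F',s['contact_force'].round(1)); return s
def tcp(phi,R):  # apex at angle phi, radius R; yaw=phi-45 (mod 180)
    p=np.radians(phi); return C0+(R+.01273)*np.array([np.cos(p),np.sin(p)])-.00283*np.array([-np.sin(p),np.cos(p)])
E
python3 - <<'E'
from h import *
s=where(); print(tcp(75.5,.07)-s['position'][:2],tcp(75.5,.052)-s['position'][:2],tcp(75.5,.045)-s['position'][:2])
E
```

```text
t 3.7 p [ 0.6049 -0.0673  0.1464] yaw 30.33 zdir [ 0.002 -0.    -1.   ] q1,6 [-0.23  0.82] F [-0.2  0.7 -0.3]
[ 0.00027434 -0.00084092] [-0.0042325  -0.01826758] [-0.00598516 -0.02504462]
```

Call:
send_rows(increments=[{"gripper": 1, "linear": [0, 0, -0.03], "delta_rot": [0, 0, 0]}, {"gripper": 1, "linear": [0, 0, -0.06], "delta_rot": [0, 0, 0]}, {"gripper": 1, "linear": [0, -0.001, -0.074], "delta_rot": [0, 0, 0]}, {"gripper": 1, "linear": [-0.002, -0.009, -0.074], "delta_rot": [0, 0, 0]}, {"gripper": 1, "linear": [-0.0042, -0.0183, -0.074], "delta_rot": [0, 0, 0]}, {"gripper": 1, "linear": [-0.0042, -0.0183, -0.074], "delta_rot": [0, 0, 0]}, {"gripper": 1, "linear": [-0.0042, -0.0183, -0.074], "delta_rot": [0, 0, 0]}])

```text
clock: 4.4
position: [0.6017, -0.0877, 0.0725]
ee_rot: [0.001, 0.965, 0.263, 0.001]
contact_force: [0.3, 0.4, -0.2]
width: 0.0001
gripper_force: 0.0
```

```bash
python3 - <<'E'
from h import *
where(); w,s=cap('wrist'); np.save('pics/w2.npy',dict(im=w,s=s),allow_pickle=True)
cv2.imwrite('pics/w2c.png',cv2.resize(w['pixels'][100:300,220:470],(750,600),interpolation=cv2.INTER_CUBIC))
E
```

```text
t 4.4 p [ 0.6017 -0.0877  0.0725] yaw 30.49 zdir [ 0.003 -0.001 -1.   ] q1,6 [-0.26  0.78] F [ 0.3  0.4 -0.2]
```

View pics/w2c.png

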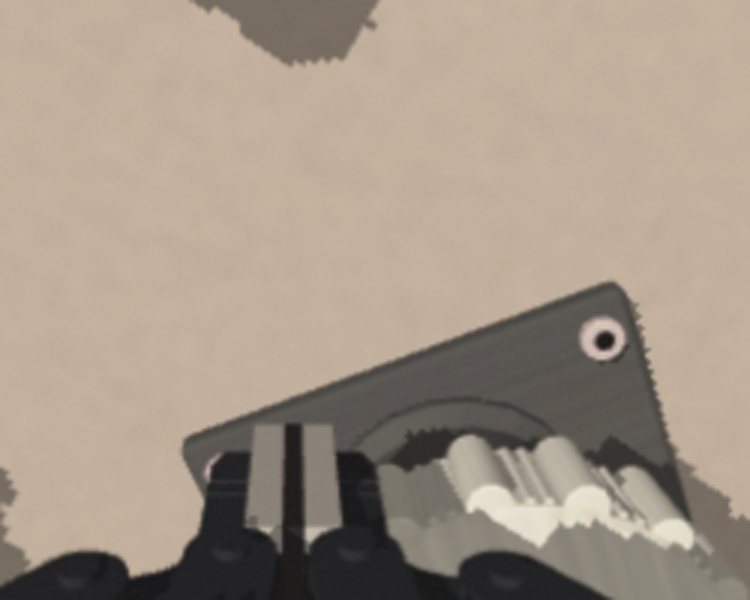

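Call:
send_rows(increments=[{"gripper": 1, "linear": [-0.0002, -0.001, 0], "delta_rot": [0, 0, 0]}, {"gripper": 1, "linear": [-0.0005, -0.002, 0], "delta_rot": [0, 0, 0]}, {"gripper": 1, "linear": [-0.0008, -0.003, 0], "delta_rot": [0, 0, 0]}, {"gripper": 1, "linear": [-0.001, -0.004, 0], "delta_rot": [0, 0, 0]}, {"gripper": 1, "linear": [-0.001, -0.004, 0], "delta_rot": [0, 0, 0]}])

```text
clock: 4.95
position: [0.5998, -0.0913, 0.0708]
ee_rot: [0.0, 0.965, 0.263, -0.0]
contact_force: [0.0, -0.8, -0.3]
width: -0.0003
gripper_force: 0.0
```

```bash
cat >> h.py <<'E'
def rel(phi_yaw45=None):
    s=where(); q=s['ee_rot'];R=Ro.from_quat([q[1],q[2],q[3],q[0]]).as_matrix(); best=None
    for c in((-.011,.007,0),(.011,-.007,0)):
        a=(s['position']+R@np.array(c))[:2]-C0
        r=(np.hypot(*a)*1e3,np.degrees(np.arctan2(a[1],a[0])))
        if best is None or r[0]<best[0]: best=r
    print('apex R,phi',np.round(best,2)); return s
E
python3 -c "
from h import *
rel()"
```

```text
t 4.95 p [ 0.5998 -0.0913  0.0708] yaw 30.52 zdir [-0. -0. -1.] q1,6 [-0.27  0.77] F [ 0.  -0.8 -0.3]
apex R,phi [46.23 74.7 ]
```

Call:
send_rows(increments=[{"gripper": 1, "linear": [-0.0002, -0.001, 0.001], "delta_rot": [0, 0, 0]}, {"gripper": 1, "linear": [-0.0004, -0.0015, 0.001], "delta_rot": [0, 0, 0]}, {"gripper": 1, "linear": [-0.0005, -0.002, 0.001], "delta_rot": [0, 0, 0]}, {"gripper": 1, "linear": [-0.0005, -0.002, 0.001], "delta_rot": [0, 0, 0]}])

```text
clock: 5.35
position: [0.5995, -0.0932, 0.072]
ee_rot: [0.0, 0.965, 0.263, 0.0]
contact_force: [-0.0, 1.0, 0.4]
width: 0.0
gripper_force: 0.3
```

```bash
python3 -c "
from h import *
rel()"
```

```text
t 5.35 p [ 0.5995 -0.0932  0.072 ] yaw 30.52 zdir [ 0. -0. -1.] q1,6 [-0.27  0.77] F [-0.   1.   0.4]
apex R,phi [44.29 74.47]
```

Call:
send_rows(increments=[{"gripper": 1, "linear": [-0.0001, -0.0005, 0], "delta_rot": [0, 0, 0]}, {"gripper": 1, "linear": [-0.0003, -0.001, 0], "delta_rot": [0, 0, 0]}, {"gripper": 1, "linear": [-0.0004, -0.0015, 0], "delta_rot": [0, 0, 0]}, {"gripper": 1, "linear": [-0.0004, -0.0015, 0], "delta_rot": [0, 0, 0]}])

```text
clock: 5.75
position: [0.5991, -0.0946, 0.072]
ee_rot: [-0.0, 0.965, 0.263, 0.0]
contact_force: [0.2, 1.6, 1.6]
width: -0.0
gripper_force: 0.8
```

```bash
python3 -c "
from h import *
rel()"
```

```text
t 5.75 p [ 0.5991 -0.0946  0.072 ] yaw 30.52 zdir [ 0.  0. -1.] q1,6 [-0.27  0.77] F [0.2 1.6 1.6]
apex R,phi [42.84 74.5 ]
```

```bash
cat >> h.py <<'E'
def orbit(a0,a1,r,n=8,v0=None):
    "shifts from TCP v0 (rel C0; default: on the circle) along arc a0..a1 deg"
    v0=v0 if v0 is not None else r*np.array([np.cos(np.radians(a0)),np.sin(np.radians(a0))])
    for k in range(1,n+1):
        a=np.radians(a0+(a1-a0)*k/n); d=r*np.array([np.cos(a),np.sin(a)])-v0
        print(f'[{d[0]:.4f}, {d[1]:.4f}] {a-np.radians(a0):.3f}')
E
python3 -c "
from h import *
orbit(71.8,117.8,.0565,8,np.array([.0174,.0529]))
print()
orbit(117.8,163.8,.0565)"
```

```text
[-0.0052, 0.0023] 0.100
[-0.0108, 0.0032] 0.201
[-0.0165, 0.0036] 0.301
[-0.0221, 0.0034] 0.401
[-0.0277, 0.0026] 0.502
[-0.0333, 0.0013] 0.602
[-0.0386, -0.0005] 0.702
[-0.0438, -0.0029] 0.803

[-0.0049, -0.0029] 0.100
[-0.0094, -0.0063] 0.201
[-0.0136, -0.0101] 0.301
[-0.0174, -0.0143] 0.401
[-0.0208, -0.0188] 0.502
[-0.0237, -0.0237] 0.602
[-0.0261, -0.0289] 0.702
[-0.0279, -0.0342] 0.803
```

Call:
send_rows(increments=[{"gripper": 1, "linear": [-0.0052, 0.0023, 0], "delta_rot": [0, 0, 0.1]}, {"gripper": 1, "linear": [-0.0108, 0.0032, 0], "delta_rot": [0, 0, 0.201]}, {"gripper": 1, "linear": [-0.0165, 0.0036, 0], "delta_rot": [0, 0, 0.301]}, {"gripper": 1, "linear": [-0.0221, 0.0034, 0], "delta_rot": [0, 0, 0.401]}, {"gripper": 1, "linear": [-0.0277, 0.0026, 0], "delta_rot": [0, 0, 0.502]}, {"gripper": 1, "linear": [-0.0333, 0.0013, 0], "delta_rot": [0, 0, 0.602]}, {"gripper": 1, "linear": [-0.0386, -0.0005, 0], "delta_rot": [0, 0, 0.702]}, {"gripper": 1, "linear": [-0.0438, -0.0029, 0], "delta_rot": [0, 0, 0.803]}])

```text
clock: 6.55
position: [0.5559, -0.0974, 0.072]
ee_rot: [0.001, 0.784, 0.621, 0.001]
contact_force: [1.8, 2.1, 0.6]
width: -0.0003
gripper_force: 1.0
```

```bash
python3 -c "
from h import *
s=rel(); v=s['position'][:2]-C0; print(np.hypot(*v),np.degrees(np.arctan2(v[1],v[0])),s['moment'],s['gripper_force'])
t,_=cap('top'); u,v=376,190
cv2.imwrite('pics/t2.png',cv2.resize(t['pixels'][v-45:v+45,u-60:u+60],(800,600),interpolation=cv2.INTER_CUBIC))"
```

```text
t 6.55 p [ 0.5559 -0.0974  0.072 ] yaw 76.77 zdir [ 0.002  0.    -1.   ] q1,6 [-0.3  -0.07] F [1.8 2.1 0.6]
apex R,phi [ 43.45 119.67]
0.05632360493964209 117.26881740574947 [ 0.27094565 -0.29223066  0.00278928] 0.9746673703193665
```

View pics/t2.png

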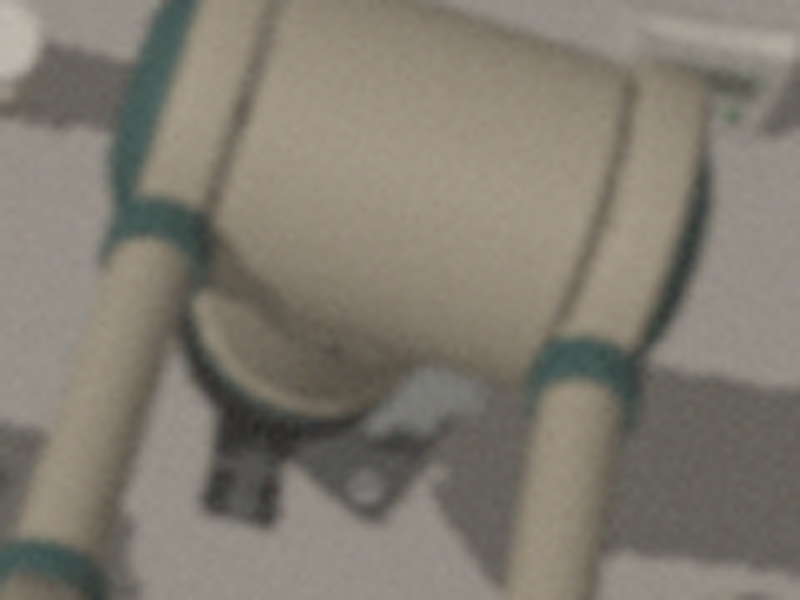

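The top view is occluded by the arm. The tool's reaction is about 2.5 N tangential, which is what the ring's friction should give, so it is turning. Next I'll continue the stroke.

```bash
python3 -c "
from h import *
for a in (163.8,209.8): orbit(a,a+46,.0565);print()"
```

```text
[-0.0013, -0.0055] 0.100
[-0.0021, -0.0111] 0.201
[-0.0022, -0.0168] 0.301
[-0.0018, -0.0225] 0.401
[-0.0009, -0.0280] 0.502
[0.0006, -0.0335] 0.602
[0.0027, -0.0388] 0.702
[0.0052, -0.0438] 0.803

[0.0031, -0.0048] 0.100
[0.0066, -0.0092] 0.201
[0.0105, -0.0133] 0.301
[0.0149, -0.0169] 0.401
[0.0195, -0.0201] 0.502
[0.0245, -0.0228] 0.602
[0.0298, -0.0250] 0.702
[0.0352, -0.0267] 0.803
```

Call:
send_rows(increments=[{"gripper": 1, "linear": [-0.0049, -0.0029, 0], "delta_rot": [0, 0, 0.1]}, {"gripper": 1, "linear": [-0.0094, -0.0063, 0], "delta_rot": [0, 0, 0.201]}, {"gripper": 1, "linear": [-0.0136, -0.0101, 0], "delta_rot": [0, 0, 0.301]}, {"gripper": 1, "linear": [-0.0174, -0.0143, 0], "delta_rot": [0, 0, 0.401]}, {"gripper": 1, "linear": [-0.0208, -0.0188, 0], "delta_rot": [0, 0, 0.502]}, {"gripper": 1, "linear": [-0.0237, -0.0237, 0], "delta_rot": [0, 0, 0.602]}, {"gripper": 1, "linear": [-0.0261, -0.0289, 0], "delta_rot": [0, 0, 0.702]}, {"gripper": 1, "linear": [-0.0279, -0.0342, 0], "delta_rot": [0, 0, 0.803]}])

```text
clock: 7.4
position: [0.5267, -0.1312, 0.0717]
ee_rot: [-0.001, 0.48, 0.877, 0.0]
contact_force: [-0.5, 2.4, 1.3]
width: -0.0001
gripper_force: 1.1
```

Call:
send_rows(increments=[{"gripper": 1, "linear": [-0.0013, -0.0055, 0], "delta_rot": [0, 0, 0.1]}, {"gripper": 1, "linear": [-0.0021, -0.0111, 0], "delta_rot": [0, 0, 0.201]}, {"gripper": 1, "linear": [-0.0022, -0.0168, 0], "delta_rot": [0, 0, 0.301]}, {"gripper": 1, "linear": [-0.0018, -0.0225, 0], "delta_rot": [0, 0, 0.401]}, {"gripper": 1, "linear": [-0.0009, -0.028, 0], "delta_rot": [0, 0, 0.502]}, {"gripper": 1, "linear": [0.0006, -0.0335, 0], "delta_rot": [0, 0, 0.602]}, {"gripper": 1, "linear": [0.0027, -0.0388, 0], "delta_rot": [0, 0, 0.702]}, {"gripper": 1, "linear": [0.0052, -0.0438, 0], "delta_rot": [0, 0, 0.803]}])

```text
clock: 8.2
position: [0.5304, -0.1753, 0.0715]
ee_rot: [-0.002, 0.098, 0.995, 0.0]
contact_force: [-3.1, 0.2, 2.6]
width: -0.0001
gripper_force: 1.7
```

Call:
send_rows(increments=[{"gripper": 1, "linear": [0.0031, -0.0048, 0], "delta_rot": [0, 0, 0.1]}, {"gripper": 1, "linear": [0.0066, -0.0092, 0], "delta_rot": [0, 0, 0.201]}, {"gripper": 1, "linear": [0.0105, -0.0133, 0], "delta_rot": [0, 0, 0.301]}, {"gripper": 1, "linear": [0.0149, -0.0169, 0], "delta_rot": [0, 0, 0.401]}, {"gripper": 1, "linear": [0.0195, -0.0201, 0], "delta_rot": [0, 0, 0.502]}, {"gripper": 1, "linear": [0.0245, -0.0228, 0], "delta_rot": [0, 0, 0.602]}, {"gripper": 1, "linear": [0.0298, -0.025, 0], "delta_rot": [0, 0, 0.702]}, {"gripper": 1, "linear": [0.0352, -0.0267, 0], "delta_rot": [0, 0, 0.803]}])

```text
clock: 9.0
position: [0.5659, -0.2044, 0.0716]
ee_rot: [-0.002, -0.299, 0.954, -0.001]
contact_force: [-4.1, -5.3, 1.2]
width: -0.0001
gripper_force: 2.8
```

```bash
python3 -c "
from h import *
s=rel(); v=s['position'][:2]-C0; print(np.hypot(*v),np.degrees(np.arctan2(v[1],v[0])))
t,_=cap('scene'); u,v=358,228
cv2.imwrite('pics/s2.png',cv2.resize(t['pixels'][v-45:v+45,u-60:u+60],(800,600),interpolation=cv2.INTER_CUBIC))"
```

```text
t 9.0 p [ 0.5659 -0.2044  0.0716] yaw -145.24 zdir [-0.004 -0.003 -1.   ] q1,6 [-0.46 -2.63] F [-4.1 -5.3  1.2]
apex R,phi [  46.13 -103.45]
0.05903058698583413 -105.49844571610707
```

View pics/s2.png

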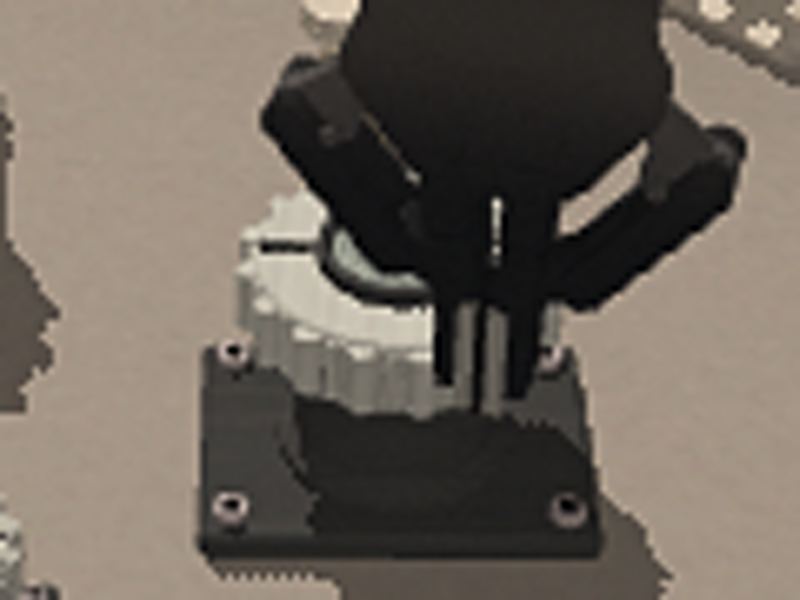

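```bash
python3 - <<'E'
from h import *
import h
t,_=load('scene'); h.C0=np.array([.5815,-.1488])
for q in((262,245),(285,246),(315,247)):
    p=onz(t,(298+(q[0]+.5)/6.667-.5,183+(q[1]+.5)/6.667-.5),.082); d=p[:2]-h.C0; print(p.round(4),np.degrees(np.arctan2(d[1],d[0])),np.hypot(*d))
E
```

```text
[ 0.5506 -0.1217  0.082 ] 138.81950271992955 0.04110687742645623
[ 0.5556 -0.1263  0.082 ] 138.94652130869312 0.03431502434797233
[ 0.5623 -0.132   0.082 ] 138.87731417472133 0.025479420830770053
```

Call:
send_rows(increments=[{"gripper": 1, "linear": [-0.0025, -0.0095, 0], "delta_rot": [0, 0, 0]}, {"gripper": 1, "linear": [-0.005, -0.019, 0], "delta_rot": [0, 0, 0]}, {"gripper": 1, "linear": [-0.006, -0.022, 0], "delta_rot": [0, 0, -0.134]}, {"gripper": 1, "linear": [-0.006, -0.022, 0], "delta_rot": [0, 0, -0.268]}, {"gripper": 1, "linear": [-0.006, -0.022, 0], "delta_rot": [0, 0, -0.402]}, {"gripper": 1, "linear": [-0.006, -0.022, 0], "delta_rot": [0, 0, -0.536]}, {"gripper": 1, "linear": [-0.006, -0.022, 0], "delta_rot": [0, 0, -0.67]}, {"gripper": 1, "linear": [-0.006, -0.022, 0], "delta_rot": [0, 0, -0.804]}])

```text
clock: 9.85
position: [0.5613, -0.2248, 0.0718]
ee_rot: [-0.0, 0.104, 0.995, 0.0]
contact_force: [0.1, 0.4, -0.1]
width: 0.0
gripper_force: 0.0
```

Call:
send_rows(increments=[{"gripper": 1, "linear": [0, 0, 0], "delta_rot": [0, 0, -0.134]}, {"gripper": 1, "linear": [0, 0, 0], "delta_rot": [0, 0, -0.268]}, {"gripper": 1, "linear": [0, 0, 0], "delta_rot": [0, 0, -0.402]}, {"gripper": 1, "linear": [0, 0, 0], "delta_rot": [0, 0, -0.536]}, {"gripper": 1, "linear": [0, 0, 0], "delta_rot": [0, 0, -0.67]}, {"gripper": 1, "linear": [0, 0, 0], "delta_rot": [0, 0, -0.804]}, {"gripper": 1, "linear": [0, 0, 0], "delta_rot": [0, 0, -0.938]}, {"gripper": 1, "linear": [0, 0, 0], "delta_rot": [0, 0, -1.072]}])

```text
clock: 10.65
position: [0.5613, -0.2248, 0.0718]
ee_rot: [-0.0, 0.597, 0.802, 0.0]
contact_force: [-0.7, 0.9, 0.3]
width: 0.0001
gripper_force: 0.0
```

Call:
send_rows(increments=[{"gripper": 1, "linear": [0, 0, 0], "delta_rot": [0, 0, -0.134]}, {"gripper": 1, "linear": [0, 0, 0], "delta_rot": [0, 0, -0.268]}, {"gripper": 1, "linear": [0, 0, 0], "delta_rot": [0, 0, -0.402]}, {"gripper": 1, "linear": [0, 0, 0], "delta_rot": [0, 0, -0.536]}, {"gripper": 1, "linear": [0, 0, 0], "delta_rot": [0, 0, -0.67]}, {"gripper": 1, "linear": [0, 0, 0], "delta_rot": [0, 0, -0.804]}, {"gripper": 1, "linear": [0, 0, 0], "delta_rot": [0, 0, -0.938]}, {"gripper": 1, "linear": [0, 0, 0], "delta_rot": [0, 0, -1.072]}])

```text
clock: 11.45
position: [0.5613, -0.2248, 0.0718]
ee_rot: [-0.0, 0.923, 0.385, -0.0]
contact_force: [0.3, 0.4, 0.5]
width: -0.0003
gripper_force: 0.0
```

```bash
python3 -c "
from h import *
s=where()"
```

```text
t 11.45 p [ 0.5613 -0.2248  0.0718] yaw 45.23 zdir [-0.  0. -1.] q1,6 [-0.5   0.29] F [0.3 0.4 0.5]
```

```bash
sed -i 's/^C0=.*/C0=np.array([.5814,-.1490])/' h.py; python3 - <<'E'
from h import *
p=np.array([.5613,-.2248])
for R in(.065,.049,.0447): print(R,tcp(-108.6,R)-p)
v=tcp(-108.6,.0447)-C0; a=np.degrees(np.arctan2(v[1],v[0])); print(a,np.hypot(*v))
for i in range(4): orbit(a+46*i,a+46*i+46,np.hypot(*v)); print()
E
```

```text
0.065 [-0.00737489  0.00303262]
0.049 [-0.00227154  0.01819691]
0.0447 [-0.00090002  0.02227232]
-111.42110398438709 0.05749968521652964
[0.0055, -0.0018] 0.100
[0.0111, -0.0031] 0.201
[0.0168, -0.0038] 0.301
[0.0226, -0.0040] 0.401
[0.0283, -0.0035] 0.502
[0.0340, -0.0025] 0.602
[0.0396, -0.0009] 0.702
[0.0449, 0.0012] 0.803

[0.0051, 0.0027] 0.100
[0.0099, 0.0058] 0.201
[0.0144, 0.0094] 0.301
[0.0185, 0.0135] 0.401
[0.0222, 0.0179] 0.502
[0.0254, 0.0227] 0.602
[0.0281, 0.0278] 0.702
[0.0303, 0.0332] 0.803

[0.0016, 0.0055] 0.100
[0.0027, 0.0112] 0.201
[0.0032, 0.0169] 0.301
[0.0032, 0.0227] 0.401
[0.0025, 0.0284] 0.502
[0.0013, 0.0341] 0.602
[-0.0005, 0.0396] 0.702
[-0.0028, 0.0448] 0.803

[-0.0028, 0.0050] 0.100
[-0.0062, 0.0097] 0.201
[-0.0099, 0.0141] 0.301
[-0.0141, 0.0180] 0.401
[-0.0187, 0.0216] 0.502
[-0.0236, 0.0246] 0.602
[-0.0288, 0.0271] 0.702
[-0.0342, 0.0291] 0.803
```

Call:
send_rows(increments=[{"gripper": 1, "linear": [-0.003, 0.001, 0], "delta_rot": [0, 0, -0.12]}, {"gripper": 1, "linear": [-0.007, 0.003, 0], "delta_rot": [0, 0, -0.24]}, {"gripper": 1, "linear": [-0.0065, 0.005, 0], "delta_rot": [0, 0, -0.328]}, {"gripper": 1, "linear": [-0.004, 0.012, 0], "delta_rot": [0, 0, -0.328]}, {"gripper": 1, "linear": [-0.0023, 0.0182, 0], "delta_rot": [0, 0, -0.328]}, {"gripper": 1, "linear": [-0.0015, 0.0205, 0], "delta_rot": [0, 0, -0.328]}, {"gripper": 1, "linear": [-0.0009, 0.0223, 0], "delta_rot": [0, 0, -0.328]}, {"gripper": 1, "linear": [-0.0009, 0.0223, 0], "delta_rot": [0, 0, -0.328]}])

```text
clock: 12.25
position: [0.561, -0.2017, 0.072]
ee_rot: [0.0, 0.973, 0.233, 0.0]
contact_force: [-0.0, 0.5, 1.4]
width: -0.0
gripper_force: 0.5
```

```bash
python3 -c "
from h import *
s=rel()"
```

```text
t 12.25 p [ 0.561  -0.2017  0.072 ] yaw 26.91 zdir [ 0. -0. -1.] q1,6 [-0.46  0.64] F [-0.   0.5  1.4]
apex R,phi [  43.7 -108.3]
```

Call:
send_rows(increments=[{"gripper": 1, "linear": [0.0055, -0.0018, 0], "delta_rot": [0, 0, 0.1]}, {"gripper": 1, "linear": [0.0111, -0.0031, 0], "delta_rot": [0, 0, 0.201]}, {"gripper": 1, "linear": [0.0168, -0.0038, 0], "delta_rot": [0, 0, 0.301]}, {"gripper": 1, "linear": [0.0226, -0.004, 0], "delta_rot": [0, 0, 0.401]}, {"gripper": 1, "linear": [0.0283, -0.0035, 0], "delta_rot": [0, 0, 0.502]}, {"gripper": 1, "linear": [0.034, -0.0025, 0], "delta_rot": [0, 0, 0.602]}, {"gripper": 1, "linear": [0.0396, -0.0009, 0], "delta_rot": [0, 0, 0.702]}, {"gripper": 1, "linear": [0.0449, 0.0012, 0], "delta_rot": [0, 0, 0.803]}])

```text
clock: 13.05
position: [0.6051, -0.2016, 0.0717]
ee_rot: [0.0, 0.803, 0.596, -0.001]
contact_force: [-2.4, -1.8, 0.7]
width: -0.0002
gripper_force: 1.1
```

Call:
send_rows(increments=[{"gripper": 1, "linear": [0.0051, 0.0027, 0], "delta_rot": [0, 0, 0.1]}, {"gripper": 1, "linear": [0.0099, 0.0058, 0], "delta_rot": [0, 0, 0.201]}, {"gripper": 1, "linear": [0.0144, 0.0094, 0], "delta_rot": [0, 0, 0.301]}, {"gripper": 1, "linear": [0.0185, 0.0135, 0], "delta_rot": [0, 0, 0.401]}, {"gripper": 1, "linear": [0.0222, 0.0179, 0], "delta_rot": [0, 0, 0.502]}, {"gripper": 1, "linear": [0.0254, 0.0227, 0], "delta_rot": [0, 0, 0.602]}, {"gripper": 1, "linear": [0.0281, 0.0278, 0], "delta_rot": [0, 0, 0.702]}, {"gripper": 1, "linear": [0.0303, 0.0332, 0], "delta_rot": [0, 0, 0.803]}])

```text
clock: 13.85
position: [0.6364, -0.1687, 0.0718]
ee_rot: [0.001, 0.506, 0.862, -0.001]
contact_force: [0.3, -2.5, -2.0]
width: -0.0004
gripper_force: 1.2
```

```bash
cat >> h.py <<'E'
def st():
    s=rel(); v=s['position'][:2]-C0; r=np.hypot(*v);u=v/r; F=s['contact_force'][:2]; print('r',r,'ang',np.degrees(np.arctan2(v[1],v[0])),'Frad',F@u,'Ftan',F@[-u[1],u[0]])
E
python3 -c "
from h import *
st()"
```

```text
t 13.85 p [ 0.6364 -0.1687  0.0718] yaw 119.14 zdir [ 0.001 -0.002 -1.   ] q1,6 [-0.36 -0.87] F [ 0.3 -2.5 -2. ]
apex R,phi [ 45.61 -17.25]
r 0.05845528285234674 ang -19.72234609463256 Frad 1.0994162749897098 Ftan -2.2494200147155197
```

Forces are as wanted (about −2.2 N tangential, about 1 N radial), so I'll continue.

Call:
send_rows(increments=[{"gripper": 1, "linear": [0.0016, 0.0055, 0], "delta_rot": [0, 0, 0.1]}, {"gripper": 1, "linear": [0.0027, 0.0112, 0], "delta_rot": [0, 0, 0.201]}, {"gripper": 1, "linear": [0.0032, 0.0169, 0], "delta_rot": [0, 0, 0.301]}, {"gripper": 1, "linear": [0.0032, 0.0227, 0], "delta_rot": [0, 0, 0.401]}, {"gripper": 1, "linear": [0.0025, 0.0284, 0], "delta_rot": [0, 0, 0.502]}, {"gripper": 1, "linear": [0.0013, 0.0341, 0], "delta_rot": [0, 0, 0.602]}, {"gripper": 1, "linear": [-0.0005, 0.0396, 0], "delta_rot": [0, 0, 0.702]}, {"gripper": 1, "linear": [-0.0028, 0.0448, 0], "delta_rot": [0, 0, 0.803]}])

```text
clock: 14.65
position: [0.6344, -0.1235, 0.0719]
ee_rot: [0.001, 0.129, 0.992, -0.0]
contact_force: [2.3, -1.4, -1.3]
width: -0.0004
gripper_force: 1.1
```

Call:
send_rows(increments=[{"gripper": 1, "linear": [-0.0028, 0.005, 0], "delta_rot": [0, 0, 0.1]}, {"gripper": 1, "linear": [-0.0062, 0.0097, 0], "delta_rot": [0, 0, 0.201]}, {"gripper": 1, "linear": [-0.0099, 0.0141, 0], "delta_rot": [0, 0, 0.301]}, {"gripper": 1, "linear": [-0.0141, 0.018, 0], "delta_rot": [0, 0, 0.401]}, {"gripper": 1, "linear": [-0.0187, 0.0216, 0], "delta_rot": [0, 0, 0.502]}, {"gripper": 1, "linear": [-0.0236, 0.0246, 0], "delta_rot": [0, 0, 0.602]}, {"gripper": 1, "linear": [-0.0288, 0.0271, 0], "delta_rot": [0, 0, 0.702]}, {"gripper": 1, "linear": [-0.0342, 0.0291, 0], "delta_rot": [0, 0, 0.803]}])

```text
clock: 15.45
position: [0.6003, -0.0936, 0.072]
ee_rot: [0.001, -0.268, 0.963, -0.0]
contact_force: [3.4, 0.6, -0.9]
width: -0.0001
gripper_force: 1.1
```

```bash
python3 -c "
from h import *
st()"
```

```text
t 15.45 p [ 0.6003 -0.0936  0.072 ] yaw -148.87 zdir [ 0.003  0.    -1.   ] q1,6 [-0.27 -2.38] F [ 3.4  0.6 -0.9]
apex R,phi [45.65 73.3 ]
r 0.058542041642387764 ang 71.15294748226911 Frad 1.6778184471594015 Ftan -3.0180732371832266
```

Call:
send_rows(increments=[{"gripper": 1, "linear": [0.0032, 0.0095, 0], "delta_rot": [0, 0, 0]}, {"gripper": 1, "linear": [0.0065, 0.019, 0], "delta_rot": [0, 0, 0]}, {"gripper": 1, "linear": [0.0075, 0.022, 0], "delta_rot": [0, 0, -0.134]}, {"gripper": 1, "linear": [0.0075, 0.022, 0], "delta_rot": [0, 0, -0.268]}, {"gripper": 1, "linear": [0.0075, 0.022, 0], "delta_rot": [0, 0, -0.402]}, {"gripper": 1, "linear": [0.0075, 0.022, 0], "delta_rot": [0, 0, -0.536]}, {"gripper": 1, "linear": [0.0075, 0.022, 0], "delta_rot": [0, 0, -0.67]}, {"gripper": 1, "linear": [0.0075, 0.022, 0], "delta_rot": [0, 0, -0.804]}])

```text
clock: 16.25
position: [0.6069, -0.0708, 0.0718]
ee_rot: [-0.0, 0.135, 0.991, 0.0]
contact_force: [-0.1, 0.2, 0.2]
width: -0.0001
gripper_force: 0.0
```

Call:
send_rows(increments=[{"gripper": 1, "linear": [0, 0, 0], "delta_rot": [0, 0, -0.134]}, {"gripper": 1, "linear": [0, 0, 0], "delta_rot": [0, 0, -0.268]}, {"gripper": 1, "linear": [0, 0, 0], "delta_rot": [0, 0, -0.402]}, {"gripper": 1, "linear": [0, 0, 0], "delta_rot": [0, 0, -0.536]}, {"gripper": 1, "linear": [0, 0, 0], "delta_rot": [0, 0, -0.67]}, {"gripper": 1, "linear": [0, 0, 0], "delta_rot": [0, 0, -0.804]}, {"gripper": 1, "linear": [0, 0, 0], "delta_rot": [0, 0, -0.938]}, {"gripper": 1, "linear": [0, 0, 0], "delta_rot": [0, 0, -1.072]}])

```text
clock: 17.05
position: [0.6069, -0.0708, 0.0717]
ee_rot: [-0.0, 0.622, 0.783, 0.0]
contact_force: [0.0, 0.7, 0.8]
width: 0.0
gripper_force: 0.0
```

Call:
send_rows(increments=[{"gripper": 1, "linear": [0, 0, 0], "delta_rot": [0, 0, -0.134]}, {"gripper": 1, "linear": [0, 0, 0], "delta_rot": [0, 0, -0.268]}, {"gripper": 1, "linear": [0, 0, 0], "delta_rot": [0, 0, -0.402]}, {"gripper": 1, "linear": [0, 0, 0], "delta_rot": [0, 0, -0.536]}, {"gripper": 1, "linear": [0, 0, 0], "delta_rot": [0, 0, -0.67]}, {"gripper": 1, "linear": [0, 0, 0], "delta_rot": [0, 0, -0.804]}, {"gripper": 1, "linear": [0, 0, 0], "delta_rot": [0, 0, -0.938]}, {"gripper": 1, "linear": [0, 0, 0], "delta_rot": [0, 0, -1.072]}])

```text
clock: 17.85
position: [0.6069, -0.0708, 0.0717]
ee_rot: [-0.0, 0.935, 0.355, -0.0]
contact_force: [0.5, -0.6, -0.7]
width: 0.0002
gripper_force: 0.0
```

```bash
python3 - <<'E'
from h import *
s=where(); p=s['position'][:2]
t,_=cap('scene'); u,v=358,228
cv2.imwrite('pics/s3.png',cv2.resize(t['pixels'][v-45:v+45,u-60:u+60],(800,600),interpolation=cv2.INTER_CUBIC))
f=68.4
for R in(.065,.049,.0450): print(R,(tcp(f,R)-p).round(4))
v=tcp(f,.0450)-C0; a=np.degrees(np.arctan2(v[1],v[0])); print(a,np.hypot(*v))
for i in range(4): orbit(a+46*i,a+46*i+46,np.hypot(*v)); print()
E
```

```text
t 17.85 p [ 0.6069 -0.0708  0.0717] yaw 41.6 zdir [-0.  0. -1.] q1,6 [-0.23  0.61] F [ 0.5 -0.6 -0.7]
0.065 [ 0.0057 -0.0069]
0.049 [-0.0002 -0.0218]
0.045 [-0.0016 -0.0255]
65.59353267966158 0.057799323525453125
[-0.0054, 0.0021] 0.100
[-0.0110, 0.0037] 0.201
[-0.0167, 0.0047] 0.301
[-0.0225, 0.0051] 0.401
[-0.0283, 0.0050] 0.502
[-0.0340, 0.0043] 0.602
[-0.0397, 0.0030] 0.702
[-0.0452, 0.0011] 0.803

[-0.0053, -0.0024] 0.100
[-0.0103, -0.0053] 0.201
[-0.0150, -0.0087] 0.301
[-0.0193, -0.0126] 0.401
[-0.0232, -0.0169] 0.502
[-0.0267, -0.0215] 0.602
[-0.0297, -0.0265] 0.702
[-0.0322, -0.0317] 0.803

[-0.0019, -0.0055] 0.100
[-0.0033, -0.0111] 0.201
[-0.0041, -0.0168] 0.301
[-0.0044, -0.0226] 0.401
[-0.0040, -0.0284] 0.502
[-0.0031, -0.0341] 0.602
[-0.0016, -0.0397] 0.702
[0.0005, -0.0452] 0.803

[0.0026, -0.0052] 0.100
[0.0057, -0.0101] 0.201
[0.0092, -0.0147] 0.301
[0.0132, -0.0189] 0.401
[0.0177, -0.0226] 0.502
[0.0224, -0.0259] 0.602
[0.0275, -0.0287] 0.702
[0.0328, -0.0310] 0.803
```

View pics/s3.png

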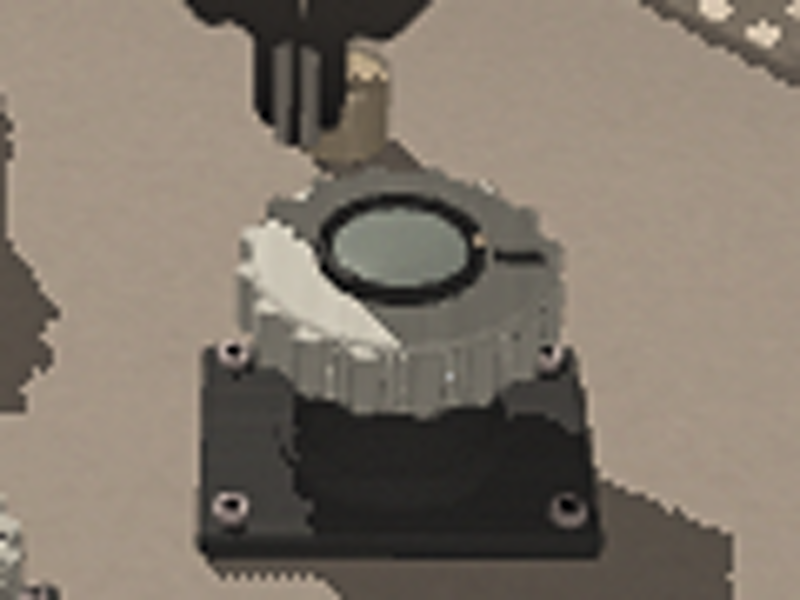

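One turn is nearly done: the bar at (520,256) is close to the mark at (480,240), lagging slightly.

```bash
python3 - <<'E'
from h import *
t,_=load('scene')
for q,z in(((500,256),.082),((522,256.5),.082),((543,257),.082),((480,240),.085),((400,247),.086)):
    p=onz(t,(298+(q[0]+.5)/6.667-.5,183+(q[1]+.5)/6.667-.5),z); d=p[:2]-C0; print(p.round(4),np.degrees(np.arctan2(d[1],d[0])),np.hypot(*d))
E
```

```text
[ 0.6023 -0.1685  0.082 ] -42.94607148851082 0.028580071231389424
[ 0.6072 -0.1726  0.082 ] -42.375949019565695 0.03496249259192704
[ 0.6119 -0.1765  0.082 ] -42.01286448313422 0.041050276545888296
[ 0.6001 -0.162   0.085 ] -34.74293194018676 0.02279909184799339
[ 0.5785 -0.1513  0.086 ] -141.1284245160051 0.0037006113213977313
```

Call:
send_rows(increments=[{"gripper": 1, "linear": [0.003, -0.003, 0], "delta_rot": [0, 0, -0.12]}, {"gripper": 1, "linear": [0.0057, -0.006, 0], "delta_rot": [0, 0, -0.24]}, {"gripper": 1, "linear": [0.005, -0.008, 0], "delta_rot": [0, 0, -0.32]}, {"gripper": 1, "linear": [0.0025, -0.015, 0], "delta_rot": [0, 0, -0.32]}, {"gripper": 1, "linear": [-0.0002, -0.0218, 0], "delta_rot": [0, 0, -0.32]}])

```text
clock: 18.4
position: [0.6063, -0.0935, 0.0717]
ee_rot: [0.0, 0.978, 0.206, -0.0]
contact_force: [-0.6, 0.8, 0.3]
width: 0.0
gripper_force: 0.1
```

Call:
send_rows(increments=[{"gripper": 1, "linear": [-0.0007, -0.0018, 0], "delta_rot": [0, 0, 0]}, {"gripper": 1, "linear": [-0.0014, -0.0037, 0], "delta_rot": [0, 0, 0]}, {"gripper": 1, "linear": [-0.0014, -0.0037, 0], "delta_rot": [0, 0, 0]}])

```text
clock: 18.7
position: [0.605, -0.0971, 0.072]
ee_rot: [-0.0, 0.979, 0.205, 0.0]
contact_force: [0.6, 1.6, 1.1]
width: -0.0002
gripper_force: 1.5
```

Call:
send_rows(increments=[{"gripper": 1, "linear": [-0.0054, 0.0021, 0], "delta_rot": [0, 0, 0.1]}, {"gripper": 1, "linear": [-0.011, 0.0037, 0], "delta_rot": [0, 0, 0.201]}, {"gripper": 1, "linear": [-0.0167, 0.0047, 0], "delta_rot": [0, 0, 0.301]}, {"gripper": 1, "linear": [-0.0225, 0.0051, 0], "delta_rot": [0, 0, 0.401]}, {"gripper": 1, "linear": [-0.0283, 0.005, 0], "delta_rot": [0, 0, 0.502]}, {"gripper": 1, "linear": [-0.034, 0.0043, 0], "delta_rot": [0, 0, 0.602]}, {"gripper": 1, "linear": [-0.0397, 0.003, 0], "delta_rot": [0, 0, 0.702]}, {"gripper": 1, "linear": [-0.0452, 0.0011, 0], "delta_rot": [0, 0, 0.803]}])

```text
clock: 19.5
position: [0.5606, -0.096, 0.0722]
ee_rot: [0.001, 0.819, 0.573, 0.001]
contact_force: [2.4, 1.6, 1.1]
width: 0.0002
gripper_force: 1.0
```

Call:
send_rows(increments=[{"gripper": 1, "linear": [-0.0053, -0.0024, 0], "delta_rot": [0, 0, 0.1]}, {"gripper": 1, "linear": [-0.0103, -0.0053, 0], "delta_rot": [0, 0, 0.201]}, {"gripper": 1, "linear": [-0.015, -0.0087, 0], "delta_rot": [0, 0, 0.301]}, {"gripper": 1, "linear": [-0.0193, -0.0126, 0], "delta_rot": [0, 0, 0.401]}, {"gripper": 1, "linear": [-0.0232, -0.0169, 0], "delta_rot": [0, 0, 0.502]}, {"gripper": 1, "linear": [-0.0267, -0.0215, 0], "delta_rot": [0, 0, 0.602]}, {"gripper": 1, "linear": [-0.0297, -0.0265, 0], "delta_rot": [0, 0, 0.702]}, {"gripper": 1, "linear": [-0.0322, -0.0317, 0], "delta_rot": [0, 0, 0.803]}])

```text
clock: 20.3
position: [0.5271, -0.1272, 0.0719]
ee_rot: [-0.0, 0.53, 0.848, 0.0]
contact_force: [-0.3, 2.1, 0.4]
width: -0.0002
gripper_force: 1.0
```

```bash
python3 -c "
from h import *
st()"
```

```text
t 20.3 p [ 0.5271 -0.1272  0.0719] yaw 115.93 zdir [-0.     0.001 -1.   ] q1,6 [-0.37 -0.82] F [-0.3  2.1  0.4]
apex R,phi [ 45.67 160.89]
r 0.058466958917647645 ang 158.1280690478477 Frad 1.0424787147038364 Ftan -1.8820441195323683
```

Call:
send_rows(increments=[{"gripper": 1, "linear": [-0.0019, -0.0055, 0], "delta_rot": [0, 0, 0.1]}, {"gripper": 1, "linear": [-0.0033, -0.0111, 0], "delta_rot": [0, 0, 0.201]}, {"gripper": 1, "linear": [-0.0041, -0.0168, 0], "delta_rot": [0, 0, 0.301]}, {"gripper": 1, "linear": [-0.0044, -0.0226, 0], "delta_rot": [0, 0, 0.401]}, {"gripper": 1, "linear": [-0.004, -0.0284, 0], "delta_rot": [0, 0, 0.502]}, {"gripper": 1, "linear": [-0.0031, -0.0341, 0], "delta_rot": [0, 0, 0.602]}, {"gripper": 1, "linear": [-0.0016, -0.0397, 0], "delta_rot": [0, 0, 0.702]}, {"gripper": 1, "linear": [0.0005, -0.0452, 0], "delta_rot": [0, 0, 0.803]}])

```text
clock: 21.1
position: [0.5275, -0.1731, 0.0718]
ee_rot: [-0.0, 0.157, 0.988, -0.0]
contact_force: [-0.2, 0.8, 1.0]
width: 0.0006
gripper_force: 0.3
```

Call:
send_rows(increments=[{"gripper": 1, "linear": [0.0026, -0.0052, 0], "delta_rot": [0, 0, 0.1]}, {"gripper": 1, "linear": [0.0057, -0.0101, 0], "delta_rot": [0, 0, 0.201]}, {"gripper": 1, "linear": [0.0092, -0.0147, 0], "delta_rot": [0, 0, 0.301]}, {"gripper": 1, "linear": [0.0132, -0.0189, 0], "delta_rot": [0, 0, 0.401]}, {"gripper": 1, "linear": [0.0177, -0.0226, 0], "delta_rot": [0, 0, 0.502]}, {"gripper": 1, "linear": [0.0224, -0.0259, 0], "delta_rot": [0, 0, 0.602]}, {"gripper": 1, "linear": [0.0275, -0.0287, 0], "delta_rot": [0, 0, 0.702]}, {"gripper": 1, "linear": [0.0328, -0.031, 0], "delta_rot": [0, 0, 0.803]}])

```text
clock: 21.9
position: [0.56, -0.2044, 0.0716]
ee_rot: [-0.001, -0.242, 0.97, 0.0]
contact_force: [0.4, 0.2, 0.5]
width: 0.0
gripper_force: 0.1
```

```bash
python3 -c "
from h import *
st()"
```

```text
t 21.9 p [ 0.56   -0.2044  0.0716] yaw -152.03 zdir [-0.002 -0.    -1.   ] q1,6 [-0.47 -2.52] F [0.4 0.2 0.5]
apex R,phi [  46.51 -108.81]
r 0.059372077052399684 ang -111.15724358126735 Frad -0.2851741966610234 Ftan 0.29286715751271714
```

The tool's reaction vanished, so the fingertip probably slipped past a rib. I'll retreat and find the bar in the image by code.

Call:
send_rows(increments=[{"gripper": 1, "linear": [-0.0035, -0.009, 0], "delta_rot": [0, 0, 0]}, {"gripper": 1, "linear": [-0.007, -0.018, 0], "delta_rot": [0, 0, 0]}, {"gripper": 1, "linear": [-0.008, -0.021, 0], "delta_rot": [0, 0, -0.134]}, {"gripper": 1, "linear": [-0.008, -0.021, 0], "delta_rot": [0, 0, -0.268]}, {"gripper": 1, "linear": [-0.008, -0.021, 0], "delta_rot": [0, 0, -0.402]}, {"gripper": 1, "linear": [-0.008, -0.021, 0], "delta_rot": [0, 0, -0.536]}, {"gripper": 1, "linear": [-0.008, -0.021, 0], "delta_rot": [0, 0, -0.67]}, {"gripper": 1, "linear": [-0.008, -0.021, 0], "delta_rot": [0, 0, -0.804]}])

```text
clock: 22.7
position: [0.5519, -0.2257, 0.0718]
ee_rot: [-0.0, 0.163, 0.987, -0.0]
contact_force: [-0.3, -0.0, -0.3]
width: -0.0001
gripper_force: 0.0
```

```bash
cat >> h.py <<'E'
def bar(img,cam,C=None,show=True):
    "angle of darkest narrow radial line on ring top"
    C=C0 if C is None else C
    a=np.arange(0,360,1.0); r=np.arange(.031,.0405,.001); A,Rr=np.meshgrid(np.radians(a),r)
    P=np.stack([C[0]+Rr*np.cos(A),C[1]+Rr*np.sin(A),0*A+.081],-1)
    uv=proj(cam,P).astype(np.float32).reshape(*A.shape,2)
    g=cv2.cvtColor(img,cv2.COLOR_BGR2GRAY); m=cv2.remap(g,uv[...,0],uv[...,1],cv2.INTER_LINEAR).mean(0)
    loc=np.median([np.roll(m,k) for k in range(-20,21)],0); d=loc-m
    return a,m,d
def rep(img,cam):
    a,m,d=bar(img,cam); i=np.argsort(-d)[:6]; print([(int((a[k]+180)%360-180),round(float(d[k]),1),int(m[k])) for k in i])
E
ls pics/scene_*; python3 - <<'E'
from h import *
t,_=cap('scene'); s=where()
import glob
for f in sorted(glob.glob('pics/scene_*.png')): print(f); rep(cv2.imread(f),t)
E
```

```text
pics/scene_0.00.png
pics/scene_17.85.png
pics/scene_9.00.png
t 22.75 p [ 0.552  -0.2257  0.0719] yaw 160.99 zdir [-0.001 -0.    -1.   ] q1,6 [-0.5  -1.74] F [ 0.3 -0.7 -1.3]
pics/scene_0.00.png
[(-39, 131.3, 50), (-40, 130.1, 52), (-38, 129.0, 53), (-37, 126.8, 55), (-36, 124.3, 57), (-35, 121.2, 60)]
pics/scene_17.85.png
[(-40, 68.9, 31), (-41, 63.3, 37), (-39, 61.1, 39), (-42, 57.3, 43), (-43, 51.2, 49), (-38, 50.6, 49)]
pics/scene_22.70.png
[(56, 54.3, 66), (55, 48.0, 69), (57, 41.2, 82), (58, 26.9, 100), (54, 16.3, 86), (59, 9.2, 120)]
pics/scene_9.00.png
[(139, 145.6, 48), (138, 141.7, 52), (137, 136.8, 56), (136, 131.9, 61), (140, 128.3, 65), (135, 127.2, 66)]
```

```bash
python3 - <<'E'
from h import *
for f in ('pics/top_0.05.png',): 
    t,_=cap('top'); rep(cv2.imread(f),t); rep(t['pixels'],t)
img=cv2.imread('pics/scene_22.70.png'); sc,_=load('scene')
a,m,d=bar(img,sc); print([(int(x),int(y)) for x,y in zip(a[::4],m[::4])])
a,m,d=bar(t['pixels'],t); print([(int(x),int(y)) for x,y in zip(a[::4],m[::4])])
E
```

```text
[(-36, 42.6, 118), (-37, 41.9, 119), (-35, 40.9, 120), (-38, 39.2, 121), (-34, 36.8, 124), (-39, 35.2, 125)]
[(-101, 40.6, 68), (-102, 40.5, 68), (-103, 39.9, 69), (-100, 38.8, 70), (-104, 38.3, 70), (55, 38.0, 130)]
[(0, 19), (4, 19), (8, 19), (12, 19), (16, 17), (20, 17), (24, 20), (28, 19), (32, 18), (36, 19), (40, 20), (44, 16), (48, 90), (52, 117), (56, 66), (60, 143), (64, 190), (68, 186), (72, 188), (76, 191), (80, 190), (84, 192), (88, 193), (92, 192), (96, 193), (100, 191), (104, 190), (108, 190), (112, 191), (116, 191), (120, 192), (124, 194), (128, 195), (132, 191), (136, 190), (140, 193), (144, 193), (148, 195), (152, 195), (156, 193), (160, 193), (164, 194), (168, 193), (172, 193), (176, 195), (180, 195), (184, 193), (188, 193), (192, 193), (196, 194), (200, 194), (204, 195), (208, 195), (212, 195), (216, 195), (220, 195), (224, 195), (228, 196), (232, 196), (236, 196), (240, 196), (244, 197), (248, 195), (252, 52), (256, 12), (260, 16), (264, 16), (268, 17), (272, 18), (276, 18), (280, 18), (284, 18), (288, 18), (292, 17), (296, 17), (300, 16), (304, 16), (308, 17), (31
[... 477 characters left out ...]
4, 173), (128, 173), (132, 173), (136, 172), (140, 173), (144, 173), (148, 174), (152, 174), (156, 173), (160, 173), (164, 173), (168, 174), (172, 174), (176, 173), (180, 174), (184, 172), (188, 172), (192, 171), (196, 172), (200, 173), (204, 172), (208, 171), (212, 171), (216, 172), (220, 173), (224, 173), (228, 172), (232, 171), (236, 171), (240, 171), (244, 159), (248, 128), (252, 90), (256, 70), (260, 70), (264, 82), (268, 101), (272, 112), (276, 117), (280, 121), (284, 127), (288, 142), (292, 160), (296, 169), (300, 170), (304, 170), (308, 171), (312, 171), (316, 171), (320, 173), (324, 172), (328, 172), (332, 172), (336, 172), (340, 173), (344, 174), (348, 173), (352, 172), (356, 171)]
```

```bash
python3 - <<'E'
from h import *
p=get_state()['position'][:2]; f=-79.5
for R in(.068,.05,.0437): print(R,(tcp(f,R)-p).round(4))
v=tcp(f,.0437)-C0; a=np.degrees(np.arctan2(v[1],v[0])); print(a,np.hypot(*v))
for i in range(3): orbit(a+46*i,a+46*i+46,np.hypot(*v)); print()
E
```

```text
0.068 [ 0.0413 -0.0033]
0.05 [0.038  0.0144]
0.0437 [0.0368 0.0206]
-82.37101405073543 0.056500918576603686
[0.0056, 0.0010] 0.100
[0.0110, 0.0026] 0.201
[0.0163, 0.0047] 0.301
[0.0213, 0.0074] 0.401
[0.0260, 0.0105] 0.502
[0.0304, 0.0141] 0.602
[0.0344, 0.0181] 0.702
[0.0380, 0.0225] 0.803

[0.0031, 0.0047] 0.100
[0.0058, 0.0097] 0.201
[0.0079, 0.0150] 0.301
[0.0095, 0.0204] 0.401
[0.0105, 0.0260] 0.502
[0.0110, 0.0317] 0.602
[0.0109, 0.0373] 0.702
[0.0102, 0.0430] 0.803

[-0.0012, 0.0055] 0.100
[-0.0030, 0.0109] 0.201
[-0.0053, 0.0161] 0.301
[-0.0081, 0.0210] 0.401
[-0.0114, 0.0256] 0.502
[-0.0152, 0.0299] 0.602
[-0.0193, 0.0338] 0.702
[-0.0238, 0.0372] 0.803
```

Call:
send_rows(increments=[{"gripper": 1, "linear": [0.006, -0.004, 0], "delta_rot": [0, 0, -0.1315]}, {"gripper": 1, "linear": [0.012, -0.004, 0], "delta_rot": [0, 0, -0.263]}, {"gripper": 1, "linear": [0.018, -0.004, 0], "delta_rot": [0, 0, -0.3945]}, {"gripper": 1, "linear": [0.024, -0.004, 0], "delta_rot": [0, 0, -0.526]}, {"gripper": 1, "linear": [0.03, -0.004, 0], "delta_rot": [0, 0, -0.6575]}, {"gripper": 1, "linear": [0.036, -0.004, 0], "delta_rot": [0, 0, -0.789]}, {"gripper": 1, "linear": [0.04, -0.003, 0], "delta_rot": [0, 0, -0.9205]}, {"gripper": 1, "linear": [0.0413, -0.0033, 0], "delta_rot": [0, 0, -1.052]}])

```text
clock: 23.6
position: [0.5941, -0.2287, 0.0718]
ee_rot: [0.0, 0.635, 0.773, -0.0]
contact_force: [-0.4, -0.3, 0.1]
width: -0.0002
gripper_force: 0.0
```

Call:
send_rows(increments=[{"gripper": 1, "linear": [0, 0, 0], "delta_rot": [0, 0, -0.1315]}, {"gripper": 1, "linear": [0, 0, 0], "delta_rot": [0, 0, -0.263]}, {"gripper": 1, "linear": [0, 0, 0], "delta_rot": [0, 0, -0.3945]}, {"gripper": 1, "linear": [0, 0, 0], "delta_rot": [0, 0, -0.526]}, {"gripper": 1, "linear": [0, 0, 0], "delta_rot": [0, 0, -0.6575]}, {"gripper": 1, "linear": [0, 0, 0], "delta_rot": [0, 0, -0.789]}])

```text
clock: 24.2
position: [0.5936, -0.2287, 0.0718]
ee_rot: [-0.0, 0.883, 0.469, -0.0]
contact_force: [0.8, -0.8, -0.7]
width: 0.0001
gripper_force: 0.0
```

```bash
python3 - <<'E'
from h import *
s=where(); p=s['position'][:2]; print([(tcp(-79.5,R)-p).round(4) for R in(.05,.0437)])
t,_=cap('top'); rep(t['pixels'],t)
E
```

```text
t 24.2 p [ 0.5936 -0.2287  0.0718] yaw 55.94 zdir [-0. -0. -1.] q1,6 [-0.48  0.12] F [ 0.8 -0.8 -0.7]
[array([-0.0035,  0.0175]), array([-0.0046,  0.0237])]
[(55, 39.0, 132), (56, 38.8, 132), (54, 37.8, 133), (57, 36.3, 135), (53, 34.6, 136), (58, 32.1, 139)]
```

Call:
send_rows(increments=[{"gripper": 1, "linear": [-0.0018, 0.009, 0], "delta_rot": [0, 0, 0]}, {"gripper": 1, "linear": [-0.0035, 0.0175, 0], "delta_rot": [0, 0, 0]}, {"gripper": 1, "linear": [-0.0038, 0.02, 0], "delta_rot": [0, 0, 0]}, {"gripper": 1, "linear": [-0.0042, 0.022, 0], "delta_rot": [0, 0, 0]}, {"gripper": 1, "linear": [-0.0046, 0.0237, 0], "delta_rot": [0, 0, 0]}, {"gripper": 1, "linear": [-0.0046, 0.0237, 0], "delta_rot": [0, 0, 0]}])

```text
clock: 24.85
position: [0.5896, -0.2046, 0.072]
ee_rot: [0.0, 0.882, 0.471, 0.0]
contact_force: [-0.3, 0.8, 0.1]
width: -0.0
gripper_force: 0.7
```

```bash
python3 -c "
from h import *
st()"
```

```text
t 24.85 p [ 0.5896 -0.2046  0.072 ] yaw 56.18 zdir [ 0.    -0.001 -1.   ] q1,6 [-0.45  0.15] F [-0.3  0.8  0.1]
apex R,phi [ 43.41 -78.63]
r 0.056197650400753765 ang -81.5598062141403 Frad -0.828070551717658 Ftan -0.13601975407562406
```

Call:
send_rows(increments=[{"gripper": 1, "linear": [0.0056, 0.001, 0], "delta_rot": [0, 0, 0.1]}, {"gripper": 1, "linear": [0.011, 0.0026, 0], "delta_rot": [0, 0, 0.201]}, {"gripper": 1, "linear": [0.0163, 0.0047, 0], "delta_rot": [0, 0, 0.301]}, {"gripper": 1, "linear": [0.0213, 0.0074, 0], "delta_rot": [0, 0, 0.401]}, {"gripper": 1, "linear": [0.026, 0.0105, 0], "delta_rot": [0, 0, 0.502]}, {"gripper": 1, "linear": [0.0304, 0.0141, 0], "delta_rot": [0, 0, 0.602]}, {"gripper": 1, "linear": [0.0344, 0.0181, 0], "delta_rot": [0, 0, 0.702]}, {"gripper": 1, "linear": [0.038, 0.0225, 0], "delta_rot": [0, 0, 0.803]}])

```text
clock: 25.65
position: [0.6274, -0.183, 0.0719]
ee_rot: [0.0, 0.627, 0.779, -0.001]
contact_force: [-1.3, -2.6, 0.2]
width: 0.0003
gripper_force: 1.1
```

Call:
send_rows(increments=[{"gripper": 1, "linear": [0.0031, 0.0047, 0], "delta_rot": [0, 0, 0.1]}, {"gripper": 1, "linear": [0.0058, 0.0097, 0], "delta_rot": [0, 0, 0.201]}, {"gripper": 1, "linear": [0.0079, 0.015, 0], "delta_rot": [0, 0, 0.301]}, {"gripper": 1, "linear": [0.0095, 0.0204, 0], "delta_rot": [0, 0, 0.401]}, {"gripper": 1, "linear": [0.0105, 0.026, 0], "delta_rot": [0, 0, 0.502]}, {"gripper": 1, "linear": [0.011, 0.0317, 0], "delta_rot": [0, 0, 0.602]}, {"gripper": 1, "linear": [0.0109, 0.0373, 0], "delta_rot": [0, 0, 0.702]}, {"gripper": 1, "linear": [0.0102, 0.043, 0], "delta_rot": [0, 0, 0.803]}])

```text
clock: 26.45
position: [0.6386, -0.1401, 0.072]
ee_rot: [0.001, 0.272, 0.962, -0.001]
contact_force: [0.4, -2.2, -1.5]
width: 0.0003
gripper_force: 1.0
```

```bash
python3 -c "
from h import *
st()"
```

```text
t 26.45 p [ 0.6386 -0.1401  0.072 ] yaw 148.41 zdir [ 0.002 -0.002 -1.   ] q1,6 [-0.32 -1.34] F [ 0.4 -2.2 -1.5]
apex R,phi [44.99 11.18]
r 0.05786119717415582 ang 8.871390534903268 Frad 0.023275633601855052 Ftan -2.2742882754863425
```

Still pushing. I'll do the third arc, then retreat and start the rewind.

Call:
send_rows(increments=[{"gripper": 1, "linear": [-0.0012, 0.0055, 0], "delta_rot": [0, 0, 0.1]}, {"gripper": 1, "linear": [-0.003, 0.0109, 0], "delta_rot": [0, 0, 0.201]}, {"gripper": 1, "linear": [-0.0053, 0.0161, 0], "delta_rot": [0, 0, 0.301]}, {"gripper": 1, "linear": [-0.0081, 0.021, 0], "delta_rot": [0, 0, 0.401]}, {"gripper": 1, "linear": [-0.0114, 0.0256, 0], "delta_rot": [0, 0, 0.502]}, {"gripper": 1, "linear": [-0.0152, 0.0299, 0], "delta_rot": [0, 0, 0.602]}, {"gripper": 1, "linear": [-0.0193, 0.0338, 0], "delta_rot": [0, 0, 0.702]}, {"gripper": 1, "linear": [-0.0238, 0.0372, 0], "delta_rot": [0, 0, 0.803]}])

```text
clock: 27.25
position: [0.6153, -0.1022, 0.0721]
ee_rot: [0.002, -0.125, 0.992, -0.0]
contact_force: [2.9, -0.2, -0.5]
width: -0.0001
gripper_force: 1.1
```

```bash
python3 -c "
from h import *
st()"
```

```text
t 27.25 p [ 0.6153 -0.1022  0.0721] yaw -165.59 zdir [ 0.003 -0.001 -1.   ] q1,6 [-0.28 -2.1 ] F [ 2.9 -0.2 -0.5]
apex R,phi [44.93 56.15]
r 0.05783194490595928 ang 54.071766403940956 Frad 1.5363439367444907 Ftan -2.4894641159899646
```

Call:
send_rows(increments=[{"gripper": 1, "linear": [0.0055, 0.008, 0], "delta_rot": [0, 0, 0]}, {"gripper": 1, "linear": [0.011, 0.016, 0], "delta_rot": [0, 0, 0]}, {"gripper": 1, "linear": [0.0125, 0.019, 0], "delta_rot": [0, 0, -0.134]}, {"gripper": 1, "linear": [0.0125, 0.019, 0], "delta_rot": [0, 0, -0.268]}, {"gripper": 1, "linear": [0.0125, 0.019, 0], "delta_rot": [0, 0, -0.402]}, {"gripper": 1, "linear": [0.0125, 0.019, 0], "delta_rot": [0, 0, -0.536]}, {"gripper": 1, "linear": [0.0125, 0.019, 0], "delta_rot": [0, 0, -0.67]}, {"gripper": 1, "linear": [0.0125, 0.019, 0], "delta_rot": [0, 0, -0.804]}])

```text
clock: 28.05
position: [0.627, -0.0822, 0.0717]
ee_rot: [-0.0, 0.278, 0.961, 0.0]
contact_force: [0.3, -0.4, -0.1]
width: -0.0003
gripper_force: 0.0
```

Call:
send_rows(increments=[{"gripper": 1, "linear": [0, 0, 0], "delta_rot": [0, 0, -0.134]}, {"gripper": 1, "linear": [0, 0, 0], "delta_rot": [0, 0, -0.268]}, {"gripper": 1, "linear": [0, 0, 0], "delta_rot": [0, 0, -0.402]}, {"gripper": 1, "linear": [0, 0, 0], "delta_rot": [0, 0, -0.536]}, {"gripper": 1, "linear": [0, 0, 0], "delta_rot": [0, 0, -0.67]}, {"gripper": 1, "linear": [0, 0, 0], "delta_rot": [0, 0, -0.804]}, {"gripper": 1, "linear": [0, 0, 0], "delta_rot": [0, 0, -0.938]}, {"gripper": 1, "linear": [0, 0, 0], "delta_rot": [0, 0, -1.072]}])

```text
clock: 28.85
position: [0.627, -0.0822, 0.0716]
ee_rot: [-0.0, 0.73, 0.684, 0.0]
contact_force: [-0.2, 0.1, -0.5]
width: 0.0004
gripper_force: 0.0
```

Call:
send_rows(increments=[{"gripper": 1, "linear": [0, 0, 0], "delta_rot": [0, 0, -0.134]}, {"gripper": 1, "linear": [0, 0, 0], "delta_rot": [0, 0, -0.268]}, {"gripper": 1, "linear": [0, 0, 0], "delta_rot": [0, 0, -0.402]}, {"gripper": 1, "linear": [0, 0, 0], "delta_rot": [0, 0, -0.536]}, {"gripper": 1, "linear": [0, 0, 0], "delta_rot": [0, 0, -0.67]}, {"gripper": 1, "linear": [0, 0, 0], "delta_rot": [0, 0, -0.804]}, {"gripper": 1, "linear": [0, 0, 0], "delta_rot": [0, 0, -0.938]}, {"gripper": 1, "linear": [0, 0, 0], "delta_rot": [0, 0, -1.072]}])

```text
clock: 29.65
position: [0.627, -0.0822, 0.0717]
ee_rot: [-0.0, 0.977, 0.215, -0.0]
contact_force: [0.2, -0.5, -1.2]
width: -0.0005
gripper_force: 0.0
```

```bash
python3 -c "
from h import *
where()
for n in('scene','top'):
    t,_=cap(n); rep(t['pixels'],t)"
```

```text
t 29.65 p [ 0.627  -0.0822  0.0717] yaw 24.86 zdir [-0.  0. -1.] q1,6 [-0.24  0.9 ] F [ 0.2 -0.5 -1.2]
[(-171, 140.5, 51), (-172, 137.9, 53), (-170, 135.1, 56), (-173, 127.4, 64), (-169, 119.6, 72), (-174, 110.7, 80)]
[(-132, 16.3, 82), (-131, 16.2, 82), (-133, 16.2, 82), (-130, 16.0, 82), (-134, 15.2, 83), (-129, 15.0, 83)]
```

```bash
python3 - <<'E'
from h import *
p=get_state()['position'][:2]; f=53.5
for R in(.068,.05,.0433): print(R,(tcp(f,R)-p).round(4))
v=tcp(f,.0433)-C0; a=np.degrees(np.arctan2(v[1],v[0])); print(a,np.hypot(*v))
for i in range(2): orbit(a+46*i,a+46*i+46,np.hypot(*v)); print()
orbit(a+92,a+132,np.hypot(*v))
E
```

```text
0.068 [ 0.0048 -0.0035]
0.05 [-0.0059 -0.018 ]
0.0433 [-0.0099 -0.0234]
50.60852434536125 0.05610142422434572
[-0.0045, 0.0033] 0.100
[-0.0094, 0.0062] 0.201
[-0.0145, 0.0086] 0.301
[-0.0198, 0.0105] 0.401
[-0.0252, 0.0118] 0.502
[-0.0308, 0.0125] 0.602
[-0.0364, 0.0127] 0.702
[-0.0421, 0.0124] 0.803

[-0.0056, -0.0009] 0.100
[-0.0110, -0.0024] 0.201
[-0.0162, -0.0044] 0.301
[-0.0213, -0.0070] 0.401
[-0.0260, -0.0100] 0.502
[-0.0304, -0.0135] 0.602
[-0.0345, -0.0174] 0.702
[-0.0381, -0.0217] 0.803

[-0.0028, -0.0040] 0.087
[-0.0052, -0.0083] 0.175
[-0.0073, -0.0127] 0.262
[-0.0090, -0.0173] 0.349
[-0.0102, -0.0220] 0.436
[-0.0111, -0.0269] 0.524
[-0.0115, -0.0317] 0.611
[-0.0115, -0.0366] 0.698
```

Call:
send_rows(increments=[{"gripper": 1, "linear": [0.003, -0.002, 0], "delta_rot": [0, 0, -0.13]}, {"gripper": 1, "linear": [0.0048, -0.0035, 0], "delta_rot": [0, 0, -0.26]}, {"gripper": 1, "linear": [0.003, -0.006, 0], "delta_rot": [0, 0, -0.286]}, {"gripper": 1, "linear": [-0.0015, -0.012, 0], "delta_rot": [0, 0, -0.286]}, {"gripper": 1, "linear": [-0.0059, -0.018, 0], "delta_rot": [0, 0, -0.286]}, {"gripper": 1, "linear": [-0.0079, -0.0207, 0], "delta_rot": [0, 0, -0.286]}, {"gripper": 1, "linear": [-0.0099, -0.0234, 0], "delta_rot": [0, 0, -0.286]}, {"gripper": 1, "linear": [-0.0099, -0.0234, 0], "delta_rot": [0, 0, -0.286]}])

```text
clock: 30.55
position: [0.6174, -0.1049, 0.0722]
ee_rot: [-0.002, 0.997, 0.077, 0.002]
contact_force: [2.8, 3.8, -0.0]
width: -0.0002
gripper_force: 2.8
```

Call:
send_rows(increments=[{"gripper": 1, "linear": [-0.0045, 0.0033, 0], "delta_rot": [0, 0, 0.1]}, {"gripper": 1, "linear": [-0.0094, 0.0062, 0], "delta_rot": [0, 0, 0.201]}, {"gripper": 1, "linear": [-0.0145, 0.0086, 0], "delta_rot": [0, 0, 0.301]}, {"gripper": 1, "linear": [-0.0198, 0.0105, 0], "delta_rot": [0, 0, 0.401]}, {"gripper": 1, "linear": [-0.0252, 0.0118, 0], "delta_rot": [0, 0, 0.502]}, {"gripper": 1, "linear": [-0.0308, 0.0125, 0], "delta_rot": [0, 0, 0.602]}, {"gripper": 1, "linear": [-0.0364, 0.0127, 0], "delta_rot": [0, 0, 0.702]}, {"gripper": 1, "linear": [-0.0421, 0.0124, 0], "delta_rot": [0, 0, 0.803]}])

```text
clock: 31.35
position: [0.5752, -0.0931, 0.0723]
ee_rot: [0.0, 0.887, 0.463, 0.002]
contact_force: [1.9, 3.1, -0.8]
width: -0.0002
gripper_force: 1.5
```

Call:
send_rows(increments=[{"gripper": 1, "linear": [-0.0056, -0.0009, 0], "delta_rot": [0, 0, 0.1]}, {"gripper": 1, "linear": [-0.011, -0.0024, 0], "delta_rot": [0, 0, 0.201]}, {"gripper": 1, "linear": [-0.0162, -0.0044, 0], "delta_rot": [0, 0, 0.301]}, {"gripper": 1, "linear": [-0.0213, -0.007, 0], "delta_rot": [0, 0, 0.401]}, {"gripper": 1, "linear": [-0.026, -0.01, 0], "delta_rot": [0, 0, 0.502]}, {"gripper": 1, "linear": [-0.0304, -0.0135, 0], "delta_rot": [0, 0, 0.602]}, {"gripper": 1, "linear": [-0.0345, -0.0174, 0], "delta_rot": [0, 0, 0.702]}, {"gripper": 1, "linear": [-0.0381, -0.0217, 0], "delta_rot": [0, 0, 0.803]}])

```text
clock: 32.15
position: [0.5363, -0.1153, 0.0721]
ee_rot: [0.0, 0.635, 0.772, 0.001]
contact_force: [0.9, 2.6, 0.9]
width: -0.0001
gripper_force: 1.0
```

```bash
python3 -c "
from h import *
st()
for n in('scene','top'):
    t,_=cap(n); rep(t['pixels'],t)"
```

```text
t 32.15 p [ 0.5363 -0.1153  0.0721] yaw 101.14 zdir [ 0.001  0.001 -1.   ] q1,6 [-0.34 -0.53] F [0.9 2.6 0.9]
apex R,phi [ 43.51 146.11]
r 0.05631082511004846 ang 143.2401714952648 Frad 0.8468173153050392 Ftan -2.632895341640525
[(-82, 102.7, 54), (-81, 100.1, 56), (-83, 96.8, 58), (-80, 91.5, 65), (-84, 83.3, 69), (-79, 75.9, 80)]
[(134, 2.0, 91), (133, 1.9, 91), (135, 1.7, 91), (132, 1.6, 91), (127, 1.5, 91), (126, 1.5, 91)]
```

Call:
send_rows(increments=[{"gripper": 1, "linear": [-0.0028, -0.004, 0], "delta_rot": [0, 0, 0.087]}, {"gripper": 1, "linear": [-0.0052, -0.0083, 0], "delta_rot": [0, 0, 0.175]}, {"gripper": 1, "linear": [-0.0073, -0.0127, 0], "delta_rot": [0, 0, 0.262]}, {"gripper": 1, "linear": [-0.009, -0.0173, 0], "delta_rot": [0, 0, 0.349]}, {"gripper": 1, "linear": [-0.0102, -0.022, 0], "delta_rot": [0, 0, 0.436]}, {"gripper": 1, "linear": [-0.0111, -0.0269, 0], "delta_rot": [0, 0, 0.524]}, {"gripper": 1, "linear": [-0.0115, -0.0317, 0], "delta_rot": [0, 0, 0.611]}, {"gripper": 1, "linear": [-0.0115, -0.0366, 0], "delta_rot": [0, 0, 0.698]}])

```text
clock: 33.05
position: [0.5239, -0.1516, 0.0717]
ee_rot: [-0.001, 0.334, 0.943, 0.0]
contact_force: [-0.1, 1.9, 1.0]
width: 0.0001
gripper_force: 0.9
```

```bash
cat >> h.py <<'E'
def cen(img,cam,lo,hi):
    a,m,d=bar(img,cam); a=(a+180)%360-180; k=(a>lo)&(a<hi); w=np.clip(d[k]-.3*d[k].max(),0,None); print('bar',(w*a[k]).sum()/w.sum(),d[k].max())
E
python3 -c "
from h import *
st()
t,_=cap('scene'); rep(t['pixels'],t); cen(t['pixels'],t,-60,-15); cen(cv2.imread('pics/scene_0.00.png'),t,-60,-15); cen(cv2.imread('pics/scene_17.85.png'),t,-60,-15)
v=np.array(get_state()['position'][:2])-C0
orbit(182.6,190.6,.0561,4)"
```

```text
t 33.05 p [ 0.5239 -0.1516  0.0717] yaw 140.96 zdir [-0.002  0.001 -1.   ] q1,6 [-0.41 -1.3 ] F [-0.1  1.9  1. ]
apex R,phi [  44.71 -174.8 ]
r 0.05753169182505069 ang -177.4505230756535 Frad 0.0393844458191065 Ftan -1.913036267320604
[(-45, 143.8, 45), (-44, 136.6, 52), (-46, 133.2, 55), (-43, 122.3, 66), (-47, 109.8, 79), (-42, 108.1, 80)]
bar -44.13872434631725 143.8
bar -37.52033689937485 131.3
bar -40.85953327349661 68.9
[0.0001, -0.0020] 0.035
[0.0003, -0.0039] 0.070
[0.0006, -0.0058] 0.105
[0.0009, -0.0078] 0.140
```

Call:
send_rows(increments=[{"gripper": 1, "linear": [0.0005, -0.0022, 0], "delta_rot": [0, 0, 0.038]}, {"gripper": 1, "linear": [0.001, -0.0043, 0], "delta_rot": [0, 0, 0.077]}, {"gripper": 1, "linear": [0.0014, -0.0065, 0], "delta_rot": [0, 0, 0.115]}, {"gripper": 1, "linear": [0.0014, -0.0065, 0], "delta_rot": [0, 0, 0.115]}, {"gripper": 1, "linear": [0.0014, -0.0065, 0], "delta_rot": [0, 0, 0.115]}])

```text
clock: 33.6
position: [0.525, -0.1584, 0.0716]
ee_rot: [-0.001, 0.281, 0.96, -0.0]
contact_force: [-2.5, 1.5, 1.9]
width: 0.0002
gripper_force: 1.6
```

```bash
python3 -c "
from h import *
st()
t,_=cap('scene'); cen(t['pixels'],t,-60,-15)"
```

```text
t 33.6 p [ 0.525  -0.1584  0.0716] yaw 147.35 zdir [-0.002  0.    -1.   ] q1,6 [-0.42 -1.42] F [-2.5  1.5  1.9]
apex R,phi [  44.37 -167.66]
r 0.05717060552017678 ang -170.49498976756502 Frad 2.2639616426112776 Ftan -1.907892856895034
bar -37.51170781369306 135.0
```

The bar reads −37.5°, the same as at the start, so I'll retreat radially, lift and check.

Call:
send_rows(increments=[{"gripper": 1, "linear": [-0.005, -0.0005, 0], "delta_rot": [0, 0, 0]}, {"gripper": 1, "linear": [-0.015, -0.002, 0], "delta_rot": [0, 0, 0]}, {"gripper": 1, "linear": [-0.03, -0.005, 0], "delta_rot": [0, 0, 0]}, {"gripper": 1, "linear": [-0.032, -0.005, 0.03], "delta_rot": [0, 0, 0]}, {"gripper": 1, "linear": [-0.032, -0.005, 0.07], "delta_rot": [0, 0, 0]}, {"gripper": 1, "linear": [-0.04, 0, 0.11], "delta_rot": [0, 0, 0]}, {"gripper": 1, "linear": [-0.07, 0.02, 0.14], "delta_rot": [0, 0, 0]}, {"gripper": 1, "linear": [-0.1, 0.05, 0.16], "delta_rot": [0, 0, 0]}])

```text
clock: 34.45
position: [0.4259, -0.1098, 0.2341]
ee_rot: [0.002, 0.281, 0.96, -0.001]
contact_force: [0.5, 0.1, 0.1]
width: -0.0
gripper_force: 0.0
```

Call:
send_rows(increments=[{"gripper": 1, "linear": [-0.02, 0.03, 0.02], "delta_rot": [0, 0, 0]}, {"gripper": 1, "linear": [-0.04, 0.06, 0.03], "delta_rot": [0, 0, 0]}, {"gripper": 1, "linear": [-0.05, 0.1, 0.03], "delta_rot": [0, 0, 0]}, {"gripper": 1, "linear": [-0.05, 0.14, 0.03], "delta_rot": [0, 0, 0]}, {"gripper": 1, "linear": [-0.05, 0.18, 0.03], "delta_rot": [0, 0, 0]}, {"gripper": 1, "linear": [-0.05, 0.2, 0.03], "delta_rot": [0, 0, 0]}, {"gripper": 1, "linear": [-0.05, 0.2, 0.03], "delta_rot": [0, 0, 0]}, {"gripper": 1, "linear": [-0.05, 0.2, 0.03], "delta_rot": [0, 0, 0]}])

```text
clock: 35.25
position: [0.3755, 0.0907, 0.2617]
ee_rot: [0.0, 0.28, 0.96, -0.0]
contact_force: [-0.5, 0.2, 0.2]
width: -0.0001
gripper_force: 0.0
```

```bash
python3 - <<'E'
from h import *
where()
for n,f in(('scene','pics/scene_0.00.png'),('top','pics/top_0.05.png')):
    t,_=cap(n); i0=cv2.imread(f); cen(t['pixels'],t,-60,-15); cen(i0,t,-60,-15)
    if n=='scene':
        d=cv2.absdiff(cv2.GaussianBlur(t['pixels'],(3,3),0),cv2.GaussianBlur(i0,(3,3),0)).max(2)
        cv2.imwrite('pics/fin.png',np.vstack([t['pixels'][150:350,200:520],cv2.cvtColor(np.uint8(np.clip(3.*d,0,255)),cv2.COLOR_GRAY2BGR)[150:350,200:520]]))
E
```

```text
t 35.25 p [0.3755 0.0907 0.2617] yaw 147.52 zdir [ 0.    -0.001 -1.   ] q1,6 [ 0.06 -0.95] F [-0.5  0.2  0.2]
bar -37.53743955072539 133.10000000000002
bar -37.52033689937485 131.3
bar -36.385708315921434 42.0
bar -36.36510315640981 42.599999999999994
```

View pics/fin.png

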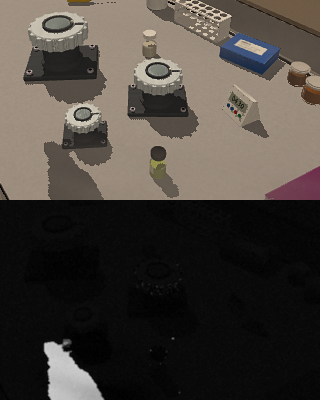

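The final view shows the vials and timer unmoved; the only difference from the first picture is the arm's shadow. The bar is at the mark in both cameras, and tracking its angle through every stroke gives two full turns.

```bash
python3 -c "
from rig import sign_off
print(sign_off())"
```

```text
the job is handed in; nothing more can be done
None
```

I loosened the ring by two full turns: its bar is back at the mark (within about 0.1° of where it started, in two cameras), the vials and timer have not moved, the arm is clear, and the job is handed in at about 35 s of the 67 s allowed.

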